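# Tighten the stem nut in the corner of an upturned lamp foot

## Task

Take the large wrench out of the rack, lay it flat on the bench and pick it up again across its width, then use its ring end to tighten the nut in the corner of the upturned lamp foot clockwise until it comes up firm. The foot's sides leave room only for short strokes, so lift the wrench off and reseat it for each, and do not turn the nut with the fingers. When it is tight, lay the wrench flat on the bench beside the foot and let go; leave everything else where it is.

Things in the scene. Friction and masses are not known exactly. Their poses are not given: they have to be found in the camera images.
- foot: Lamp foot: square pan of white painted sheet steel, bottom up, held fast on two wooden battens. 300 x 300 mm outside, walls 4 mm thick, rim 72 mm above the bench, inner floor 34 mm above it. Origin on the bench under its centre, x and y square to the walls, z up. Three bosses 12 mm high, 12 mm wide stand at (125, 125), (125, -125), (-125, -125) mm.
- foot_corner (a point): On the pan's inner floor on the nut's axis, axes as foot: 40 mm from the inner faces of the -x wall and the +y wall; the pan is open 252 mm towards +x and -y. So a wrench on the nut can point (ring to open end) from +x, 0 degrees, clockwise to -y, -90 degrees, and 3 degrees beyond each before it strikes a wall. A 66 x 66 x 4 mm plate lies round the nut.
- nut_turn (a joint): Turn of the nut, rad: 0 = tight, a firm stop; it starts slack, between -2.32 and -1.87, and grows as the nut turns clockwise seen from above. It stays where it is left; turning it takes about 0.35 N m. Its height does not change.
- nut_top (a point): Centre of the top face of the plain steel flanged hexagon nut in the foot's corner, 56.5 mm above the bench; z up along its axis; it turns with the nut, and x is square to one of the six flats (flats face x, x + 60 degrees, ...). The brass stem end, 19 mm wide, sticks out 3 mm above it.
- hexnut: The nut's hexagon: 28 mm across flats, 15.5 mm high, the upper 3.5 mm chamfered; origin at the centre of its underside, 41 mm above the bench, where it sits on its round flange, 45 mm wide and 3 mm thick. The seated ring rests on that flange. Axes as nut_top. Not for the fingers.
- rack: Plywood wrench rack, fixed: board 105 x 150 x 12 mm with two combs 12 mm thick across it at x = -42 and +42 mm, 50 mm high, each with slots 12.5 mm wide, 16 mm deep at y = -35 and +35 mm. Origin: centre of its underside; z up.
- wrench: The large wrench: bare steel combination wrench for the 28 mm nut, 241 mm long, about 0.45 kg, standing on edge in either rack slot. Shank 22 mm wide, 10 mm thick; both ends 14 mm thick: ring 48 mm across, open end 58 mm across. Origin and axes as wrench_mid.
- wrench_mid (a point): Middle of the large wrench's shank, 9 mm from its centre of mass (which lies towards +x); the shank is straight 60 mm either way. x runs from the ring end (-x) to the open end (+x, tip at 120 mm), y is square to the flat faces, z across the width. In the rack z is up and this point 45 mm above the bench; lying flat, either face down, y is vertical and it is 7 mm up.
- wrench_ring (a point): Centre of the large wrench's ring, 97 mm from wrench_mid towards -x, same axes; 48 mm above the bench when seated. Hexagonal hole 29.6 mm across flats through the ring, two of its flats square to the wrench's x: it drops over the nut when the wrench's x points along the normal of any flat, within about 5 degrees. Play about 6 degrees either way before it bites.
- small_wrench_mid (a point): Bystander: small combination wrench, 187 mm long, shank 16 x 8 mm, standing on edge in the other rack slot. Middle of its shank; axes as for the large one.
- screw_jar_mid (a point): Bystander: lidded glass jar of brass screws, 66 mm wide, 92 mm high; its centre.
- lamp_body_mid (a point): Bystander: white ceramic table lamp without shade, 116 mm wide, 210 mm high; a point 100 mm up its axis.
- ceiling_cup_mid (a point): Bystander: brass ceiling cup, mouth down, 110 mm wide, 62 mm high; a point 30 mm up its axis.
Mind the look-alikes: they are no part of the job. Leave any pink look-alike of the wrench alone.

How it is judged:
On the way, in this order (a step that is already met when the one before it is completed fails the run):
1. the large wrench has been laid flat on the bench and let go (height (world z) of wrench_mid below 0.014 m and angle between the y axis of wrench_mid and the z axis of nut_top, either way round below 0.1 rad and contact force between the fingers and wrench below 0.5 N), for 0.1 s.
2. the large wrench's ring is seated on the nut: within 5 mm of its axis, level, its centre more than 4 mm below the nut's top (horizontal distance between wrench_ring and nut_top below 0.005 m and z of wrench_ring in the frame of nut_top below -0.004 m and angle between the y axis of wrench_ring and the z axis of nut_top, either way round below 0.2 rad), for 0.1 s.
3. after a first stroke the ring has been lifted off the nut, which is turned but not yet tight (between -1.8 and -0.06 rad) (z of wrench_ring in the frame of nut_top above 0.006 m and value of joint nut_turn between -1.8 and -0.06 rad), for 0.05 s.
4. the large wrench's ring is seated on the nut again: within 5 mm of its axis, level, its centre more than 4 mm below the nut's top (all of step 2), for 0.1 s.
5. the nut has been turned to its firm stop (within 0.06 rad) (value of joint nut_turn above -0.06 rad), for 0.1 s.
At the end, for the whole second after the job is handed in: The nut is within 0.06 rad of its firm stop; the large wrench lies flat (within 0.1 rad) on the bench outside the foot, its middle less than 14 mm up, released and at rest; the small wrench is within 20 mm and the jar, lamp and brass cup within 30 mm of where they were (value of joint nut_turn above -0.06 rad and height (world z) of wrench_mid between 0 and 0.014 m and angle between the y axis of wrench_mid and the z axis of nut_top, either way round below 0.1 rad and velocity of joint nut_turn below 0.05 rad/s and distance of small_wrench_mid from where it was at the start of the episode below 0.02 m and distance of each of screw_jar_mid, lamp_body_mid, ceiling_cup_mid from where it was at the start of the episode below 0.03 m and linear speed of wrench below 0.02 m/s); the robot touches nothing.
It fails at once if the fingers or the arm press on the nut's hexagon with more than 2 N (contact force between any of the fingers, the arm and hexnut above 2 N).
It fails at once if the small wrench is moved by more than 20 mm (distance of small_wrench_mid from where it was at the start of the episode above 0.02 m).
It fails at once if the jar, the lamp or the brass cup is moved by more than 30 mm (distance of any of screw_jar_mid, lamp_body_mid, ceiling_cup_mid from where it was at the start of the episode above 0.03 m).
It also fails if it takes over 67 s, if anything falls off the work surface, if the arm or the gripper's body presses on something with over 40 N, if the wrist force passes 120 N, or if a joint passes its speed limit or range.

## Robot

A 7-joint arm with a two-finger parallel gripper is mounted at the origin on the work surface. World frame = base frame: x ahead of the robot, y to its left, z up, the work surface at z = 0. Lengths are in m, angles in rad, forces in N, time in s.
With the tool pointing down it reaches from about 0.425 to 0.925 m from the base axis. Payload 6.8 kg.
Tool frame: the origin (TCP) lies midway between the tips of the shut fingers; the grasp point (between the pads) lies 19 mm behind it (bot.grasp_offset is the distance from the TCP to the grasp point, in m); z points along the fingers, x is the direction in which the jaws open and shut, and the axes are right-handed (so a half turn about z gives the same grasp; the last joint's range is limited). The gripper opens to 85 mm and grips with 20 to 120 N. Pads are 22 mm wide; open, the fingers measure 114 mm over their backs; the gripper's body (76 mm by 85 mm) begins 54 mm behind the grasp point. The pads swing forward as they close: fully open they stand 13 mm farther back than shut.
Start: joints at [1.185, 0.477, 0.022, 1.555, -0.011, 1.109, -0.083], TCP at [0.185, -0.649, 0.231] pointing down, gripper open.
Joint ranges: [-2.96, 2.96], [-0.34, 2.1], [-1.41, 1.46], [0.24, 2.44], [-1.37, 4.51], [0.17, 1.92], [-2.96, 2.96]. Speed limits (rad/s): [2.39, 2.39, 3.14, 3.14, 3.14, 3.14, 3.14].

## Interface

Orientations are given as a unit quaternion [w, x, y, z].
In Python, from station import bot, imaging gives the robot as it stands. The module is installed in compiled form; this text tells all that it offers.
- The arm moves only by the tool apply_moves, never from a script. Its argument "increments" is a list of rows, each a list of 7 numbers: the shift along the tool's x, y, z in mm, then the turn, a rotation vector about the tool's x, y, z in degrees, then the closure, from -1 (fully open) to 1 (shut). In form: [[dx, dy, dz, rx, ry, rz, grip], ...]. A call has exactly 8 rows; each row shifts and turns the pose as measured when the row begins, along the tool's axes as they then stand; what a row does not reach is not made up. A row lasts 1/8 s, in which the tool goes at most 62.5 mm and 10.7 degrees, less where a joint would pass 70% of its speed; a pose out of reach is approached as far as the arm can. A call with a gripper value outside its range is refused whole. The fingers move at their own pace and stop on an object; "grip_force" is the grip in N (left out, the last holds). Time passes only in rows, so rows that do not move let the fingers close, or fill a call up. It gives the time, the measured TCP pose, the force and the opening at its end, in the units of the state.
- bot.get_obs(): the state, without advancing time (a new reading comes with each control period).
- imaging.read_camera(name): name is "side" or "top"; returns the picture (384x512x3 uint8, red, green, blue); there is no depth.
- imaging.get_calibration(name): a dict with "K" (3x3 intrinsics, pixels), "extrinsics" (4x4, takes a point from camera to world coordinates). Camera axes: x right, y down, z forward; pixel columns grow to the right and rows downward; lengths in m; the calibration is good to about 2 mm. A picture is of the moment at which its call begins. get_calibration takes no time and is no camera call.
- bot.hand_in(): hands the job in, once; it reports no verdict.
The state is a dict: "t": time; "q": joint angles; "joint_vel": joint speeds; "joint_torque": joint torques, N m; "eef_pos": TCP position; "tool_rot": TCP orientation; "contact_force": force on the tool from outside, world axes, zero at the start; "torque": the same for the moment, N m; "gripper_width": opening from 0.0 (shut) to 1.0 (fully open).
Only numpy, scipy, OpenCV 4.12 (cv2) and the standard library are available. Lean on these libraries where they do the work, as an engineer would, in place of code of your own. Each camera call takes 0.05 s, during which the arm holds its last target.

## Working session

There is one attempt and no reset: what is moved stays moved. The work goes in short steps, Python scripts to look and compute and a tool call to move; the robot and the scene stay as the last step left them, time stands still between calls to the robot, and variables do not carry over. Pictures are saved under pics/ and viewed, and the job is handed in when it is done.

Besides the shell and the picture viewer there is one more tool, called after "Call:" as name([rows], argument=value, ...), one row to a line, values as JSON. apply_moves: Moves the arm, as the interface text tells. Its arguments: {"type":"object","properties":{"increments":{"type":"array","items":{"type":"array","items":{"type":"number"}}},"grip_force":{"type":"number"}},"required":["increments"]}

```bash
ls; mkdir -p pics
python3 - <<'E'
from station import bot, imaging
import cv2, numpy as np
np.set_printoptions(precision=4,suppress=True)
o=bot.get_obs()
for k,v in o.items(): print(k,v)
print(bot.grasp_offset)
for n in ["top","side"]:
    im=imaging.read_camera(n); cv2.imwrite(f"pics/{n}0_raw.png",im[:,:,::-1])
    cv2.imwrite(f"pics/{n}0.png",cv2.resize(im[:,:,::-1],(800,600),interpolation=cv2.INTER_CUBIC))
    c=imaging.get_calibration(n); print(n,c["K"],c["extrinsics"])
E
```

```text
pics
t 0.0
q [ 1.1849  0.4778  0.0223  1.5564 -0.0115  1.1093 -0.0831]
joint_vel [-0.0007 -0.0002  0.0011 -0.0009 -0.0012 -0.0011 -0.0013]
joint_torque [ -0.0004 -59.646    1.6077 -28.1201   0.0124   0.0094  -0.    ]
eef_pos [ 0.185  -0.6486  0.2303]
tool_rot [-0.0005  0.7982 -0.6024 -0.0008]
contact_force [0.0391 0.2989 0.2579]
torque [ 0.0392 -0.0321 -0.0255]
gripper_width 0.9990802951526123
0.0187
top [[371.4416   0.     259.1049]
 [  0.     371.4416 192.2068]
 [  0.       0.       1.    ]] [[ 0.0159 -0.997   0.0751  0.4514]
 [-0.9999 -0.016  -0.0008 -0.0903]
 [ 0.002  -0.0751 -0.9972  1.7361]
 [ 0.      0.      0.      1.    ]]
side [[434.9874   0.     253.0736]
 [  0.     434.9874 186.7811]
 [  0.       0.       1.    ]] [[ 0.9736 -0.1277  0.1893  0.3023]
 [-0.2282 -0.5779  0.7835 -1.2821]
 [ 0.0094 -0.806  -0.5918  0.9922]
 [ 0.      0.      0.      1.    ]]
```

View pics/top0.png

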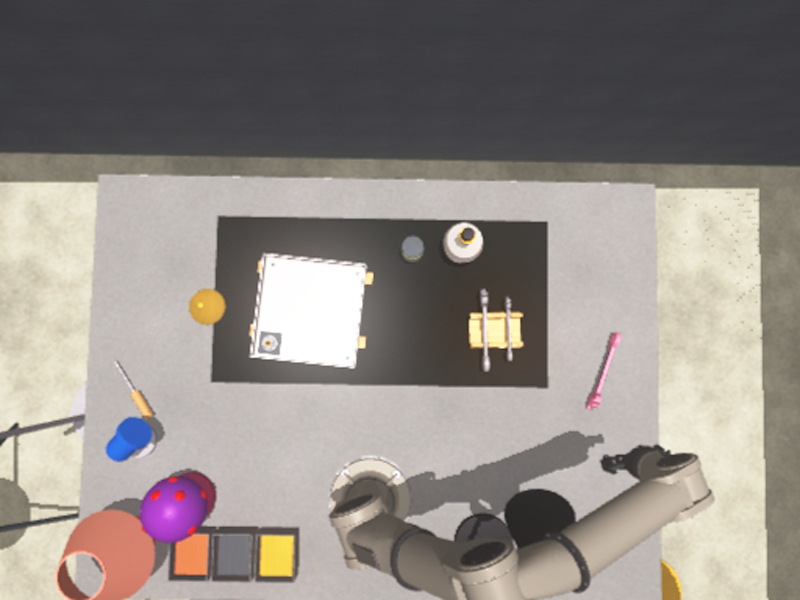

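View pics/side0.png

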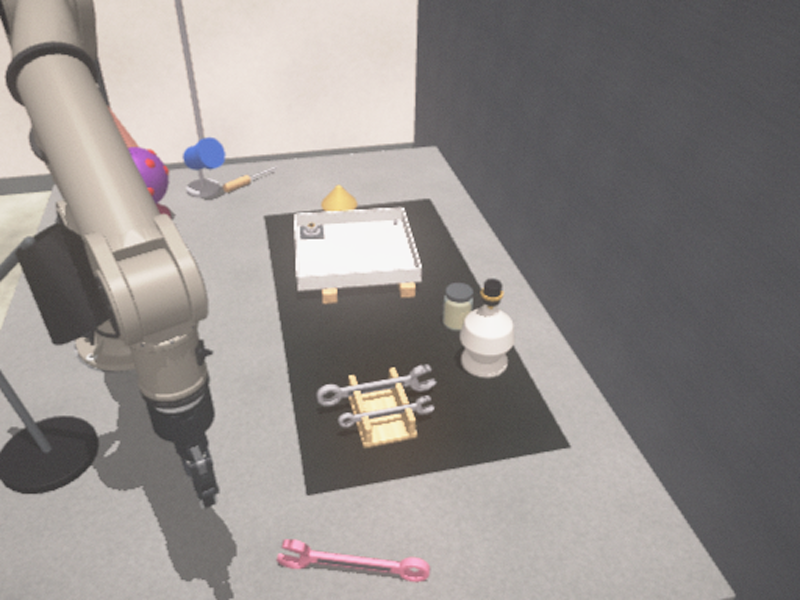

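```bash
cat > h.py <<'E'
from station import bot, imaging
import cv2, numpy as np
np.set_printoptions(precision=4,suppress=True,linewidth=150)
C={n:imaging.get_calibration(n) for n in ("top","side")}
def ray(n,u,v):
    c=C[n];E=c["extrinsics"];d=E[:3,:3]@np.linalg.inv(c["K"])@np.array([u,v,1.]);return E[:3,3],d
def unp(n,u,v,z):
    o,d=ray(n,u,v);return o+d*(z-o[2])/d[2]
def proj(n,P):
    c=C[n];P=np.atleast_2d(P).astype(float);T=np.linalg.inv(c["extrinsics"])
    p=(P@T[:3,:3].T+T[:3,3])@c["K"].T;return p[:,:2]/p[:,2:]
def crop(im,u0,v0,u1,v1,s,fn):
    cv2.imwrite(fn,cv2.resize(im[v0:v1,u0:u1,::-1],None,fx=s,fy=s,interpolation=cv2.INTER_CUBIC))
def snap(n,fn=None):
    im=imaging.read_camera(n)
    if fn: cv2.imwrite(fn,im[:,:,::-1])
    return im
E
python3 - <<'E'
from h import *
t=cv2.imread("pics/top0_raw.png")[:,:,::-1];s=cv2.imread("pics/side0_raw.png")[:,:,::-1]
crop(t,290,180,350,245,9,"pics/a1.png");crop(t,150,155,245,240,8,"pics/a2.png")
crop(s,195,225,290,290,8,"pics/a3.png");crop(s,180,125,280,195,8,"pics/a4.png")
E
```

```text
(no output)
```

View pics/a1.png

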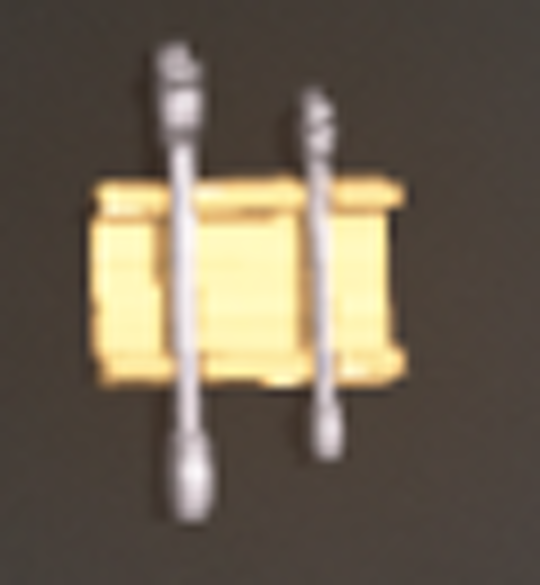

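View pics/a2.png

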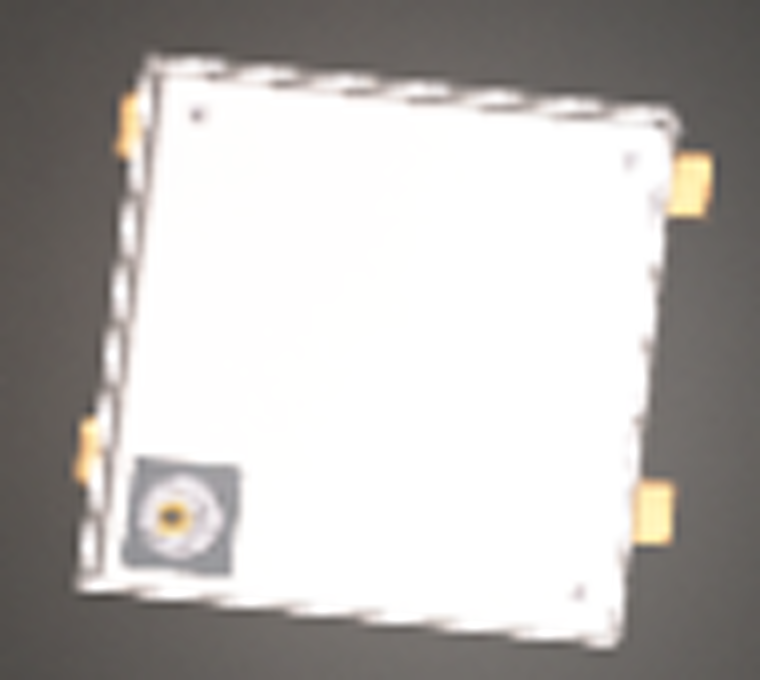

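View pics/a3.png

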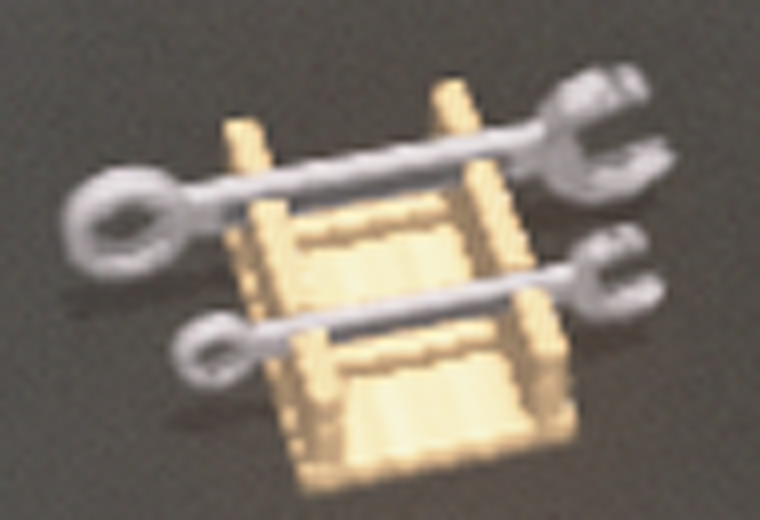

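View pics/a4.png

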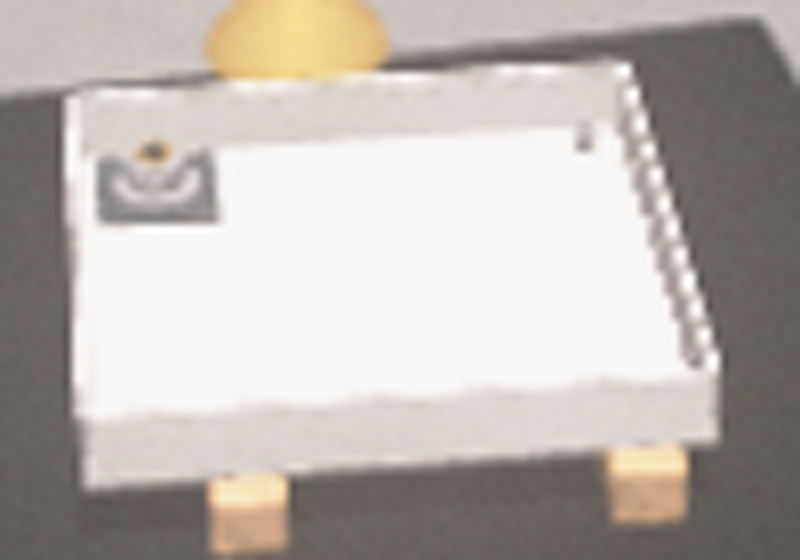

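Run:
```python
from h import *
t=cv2.imread("pics/top0_raw.png")[:,:,::-1];s=cv2.imread("pics/side0_raw.png")[:,:,::-1]
crop(t,163,210,183,229,28,"pics/b1.png");crop(s,190,140,210,155,32,"pics/b2.png")
cv=lambda x,y,u0,v0,k:((x+.5)/k-.5+u0,(y+.5)/k-.5+v0)
# outer rim corners from top crop (z=.072)
for nm,x,y in [("+x+y",146,56),("+x-y",680,118),("-x-y",618,648),("-x+y",77,590)]:
    print(nm,unp("top",*cv(x,y,150,155,8),.072))
for nm,x,y in [("p+x+y",137,458),("p+x-y",241,464),("p-x-y",233,578),("p-x+y",123,568)]:
    print(nm,unp("top",*cv(x,y,150,155,8),.038))
print("stem",unp("top",*cv(172,516,150,155,8),.0595), unp("side",*cv(155,152,180,125,8),.0595))
for nm,x,y in [("open",180,42),("ring",193,522),("mid",185,280)]:
    print(nm,unp("top",*cv(x,y,290,180,9),.05))
for nm,x,y in [("rack+x+y",97,185),("+x-y",405,190),("-x-y",403,378),("-x+y",97,382)]:
    print(nm,unp("top",*cv(x,y,290,180,9),.05))
for nm,x,y in [("ringc",125,222)]:
    print(nm,unp("side",*cv(x,y,195,225,8),.045))
for nm,x,y in [("rack back-left comb top",237,125)]:
    print(nm,unp("side",*cv(x,y,195,225,8),.05))
```

```text
+x+y [0.709 0.323 0.072]
+x-y [0.6786 0.0208 0.072 ]
-x-y [0.3808 0.0491 0.072 ]
-x+y [0.4082 0.3512 0.072 ]
p+x+y [0.4828 0.3287 0.038 ]
p+x-y [0.4803 0.2693 0.038 ]
p-x-y [0.4155 0.2717 0.038 ]
p-x+y [0.4202 0.3345 0.038 ]
stem [0.4501 0.3026 0.0595] [0.4493 0.2988 0.0595]
open [ 0.6186 -0.3212  0.05  ]
ring [ 0.377 -0.329  0.05 ]
mid [ 0.4981 -0.3244  0.05  ]
rack+x+y [ 0.5454 -0.2796  0.05  ]
+x-y [ 0.5453 -0.4353  0.05  ]
-x-y [ 0.4506 -0.4343  0.05  ]
-x+y [ 0.4462 -0.2804  0.05  ]
ringc [ 0.4006 -0.3286  0.045 ]
rack back-left comb top [ 0.4508 -0.2904  0.05  ]
```

View pics/b1.png

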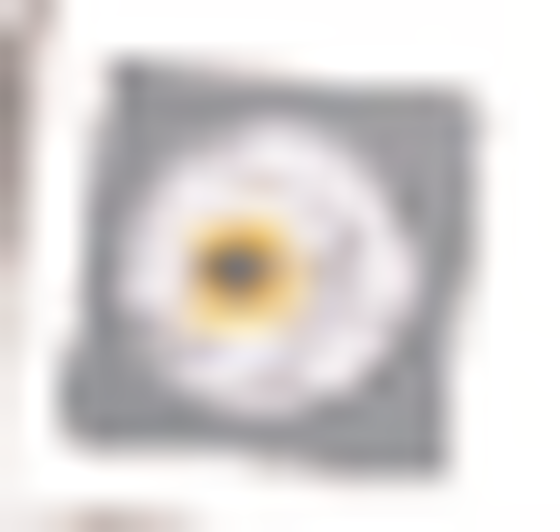

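View pics/b2.png

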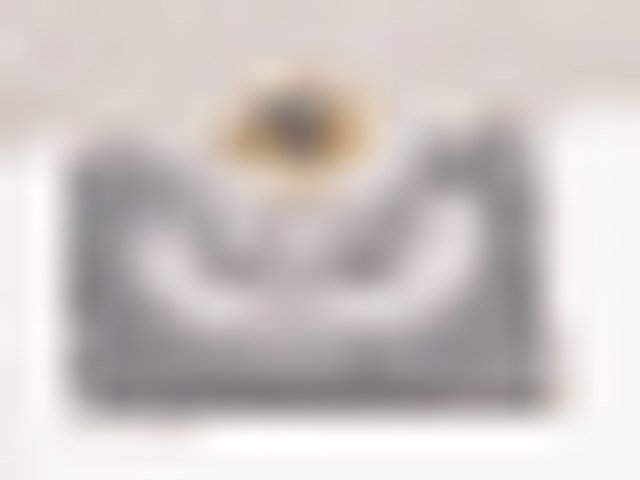

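```bash
cat >> h.py <<'E'
from scipy.spatial.transform import Rotation as Ro, Slerp
def Rdown(az):
    a=np.radians(az);c,s=np.cos(a),np.sin(a)
    return Ro.from_matrix(np.array([[c,s,0],[s,-c,0],[0,0,-1.]]))
def cur():
    o=bot.get_obs();q=o["tool_rot"];return np.array(o["eef_pos"]),Ro.from_quat([q[1],q[2],q[3],q[0]]),o
def inc(p0,R0,p1,R1):
    return np.r_[R0.inv().apply(p1-p0)*1000,np.degrees((R0.inv()*R1).as_rotvec())]
def rows(wps,ns,start=None):
    """wps list of (p,R); ns rows per leg"""
    p,R,_=cur() if start is None else (*start,None)
    for (p1,R1),n in zip(wps,ns):
        p1=np.array(p1);sl=Slerp([0,1],Ro.concatenate([R,R1]))
        for i in range(n):
            a,b=i/n,(i+1)/n
            print(np.round(inc(p+(p1-p)*a,sl(a),p+(p1-p)*b,sl(b)),1).tolist())
        print('-')
        p,R=p1,R1
def state():
    p,R,o=cur();x=R.as_matrix()[:,0];z=R.as_matrix()[:,2]
    print("t",round(o["t"],3),"p",p,"jawaz",round(np.degrees(np.arctan2(x[1],x[0])),2),"z",z,"F",o["contact_force"],"T",o["torque"],"w",round(o["gripper_width"]*85,1),"q",o["q"])
E
python3 - <<'E'
from h import *
cv=lambda x,y:((x+.5)/1.5625-.5,(y+.5)/1.5625-.5)
print("lamp top",unp("top",*cv(467,233),.21),"jar",unp("top",*cv(413,244),.09),"cup",unp("top",*cv(207,306),.05))
rows([([.498,-.324,.16],Rdown(-88.5))],[8])
E
```

```text
lamp top [ 0.7493 -0.2533  0.21  ] jar [ 0.7384 -0.1116  0.09  ] cup [0.5534 0.4845 0.05  ]
[-28.3, -48.8, 8.8, 0.0, 0.0, 1.8]
[-29.8, -47.8, 8.8, 0.0, 0.0, 1.8]
[-31.3, -46.9, 8.8, 0.0, 0.0, 1.8]
[-32.7, -45.9, 8.8, 0.0, 0.0, 1.8]
[-34.2, -44.8, 8.8, 0.0, 0.0, 1.8]
[-35.6, -43.7, 8.8, 0.0, 0.0, 1.8]
[-36.9, -42.6, 8.8, 0.0, 0.0, 1.8]
[-38.3, -41.4, 8.8, 0.0, 0.0, 1.8]
-
```

Candidates (top raw px): the bare steel large wrench (310,211), the small wrench (325,211) and the pink look-alike on the bench (387,238). I choose (310,211). Crop a1/a3 shows it is the longer steel one in the rack, with its ring towards the robot.

Call:
apply_moves([
  [-28, -49, 9, 0, 0, 1.8, -0.3],
  [-30, -48, 9, 0, 0, 1.8, -0.3],
  [-31, -47, 9, 0, 0, 1.8, -0.3],
  [-33, -46, 9, 0, 0, 1.8, -0.3],
  [-34, -45, 9, 0, 0, 1.8, -0.3],
  [-36, -44, 9, 0, 0, 1.8, -0.3],
  [-37, -43, 9, 0, 0, 1.8, -0.3],
  [-38, -41, 9, 0, 0, 1.8, -0.3],
])

```text
t: 1.1
eef_pos: [0.5042, -0.3204, 0.1534]
tool_rot: [0.001, 0.709, -0.705, -0.002]
contact_force: [-0.4, -0.3, 0.1]
gripper_width: 0.653
```

Run:
```python
from h import *
state()
im=snap("top","pics/t1r.png");crop(im,280,170,350,245,8,"pics/t1.png")
im=snap("side","pics/s1r.png");crop(im,180,190,290,290,6,"pics/s1.png")
rows([([.498,-.3245,.10],Rdown(-88.5)),([.498,-.3245,.038],Rdown(-88.5))],[4,3])
```

```text
t 1.1 p [ 0.5042 -0.3204  0.1534] jawaz -89.62 z [-0.0047  0.0009 -1.    ] F [-0.3634 -0.3391  0.1062] T [-0.0259 -0.0306  0.0056] w 55.5 q [ 0.5059  0.4372 -0.0583  1.8135  0.0332  0.8964 -1.132 ]
[2.7, 2.6, 13.1, 0.0, 0.1, -0.1]
[2.7, 2.6, 13.1, 0.0, 0.1, -0.1]
[2.6, 2.6, 13.1, 0.0, 0.1, -0.1]
[2.6, 2.6, 13.1, 0.0, 0.1, -0.1]
-
[0.0, 0.0, 20.7, 0.0, 0.0, 0.0]
[0.0, 0.0, 20.7, 0.0, 0.0, 0.0]
[0.0, 0.0, 20.7, 0.0, 0.0, 0.0]
-
```

View pics/t1.png

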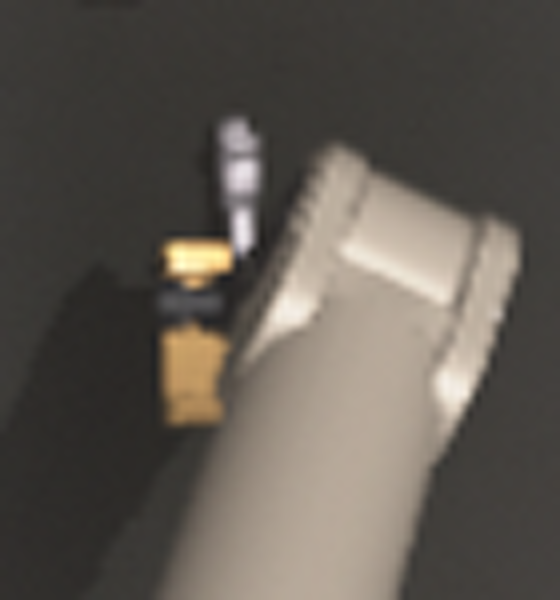

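View pics/s1.png

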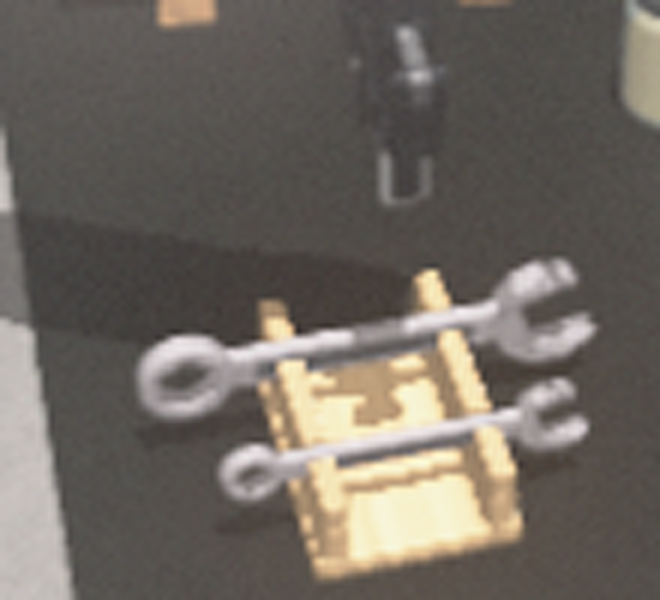

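Top view: the gripper is over the rack, but the arm hides most of it. Side view: the fingers at crop (405,190) are centred over the large wrench's shank. Going down.

Call:
apply_moves([
  [3, 3, 13, 0, 0.1, 0, -0.3],
  [3, 3, 13, 0, 0.1, 0, -0.3],
  [3, 3, 13, 0, 0.1, 0, -0.3],
  [2, 2, 13, 0, 0.1, 0, -0.3],
  [0, 0, 20, 0, 0, 0, -0.3],
  [0, 0, 20, 0, 0, 0, -0.3],
  [0, 0, 12, 0, 0, 0, -0.3],
  [0, 0, 0, 0, 0, 0, -0.3],
])

```text
t: 2.2
eef_pos: [0.4901, -0.3309, 0.0401]
tool_rot: [0.004, 0.711, -0.703, -0.002]
contact_force: [-0.2, 0.3, 0.3]
gripper_width: 0.652
```

Run:
```python
from h import *
state()
im=snap("side","pics/s2r.png");crop(im,180,190,290,290,6,"pics/s2.png")
```

```text
t 2.2 p [ 0.4901 -0.3309  0.0401] jawaz -89.42 z [-0.0084 -0.0026 -1.    ] F [-0.2363  0.2962  0.2912] T [ 0.0229 -0.0352 -0.0124] w 55.4 q [ 0.5232  0.5841 -0.0503  1.8909  0.0543  0.6741 -1.122 ]
```

View pics/s2.png

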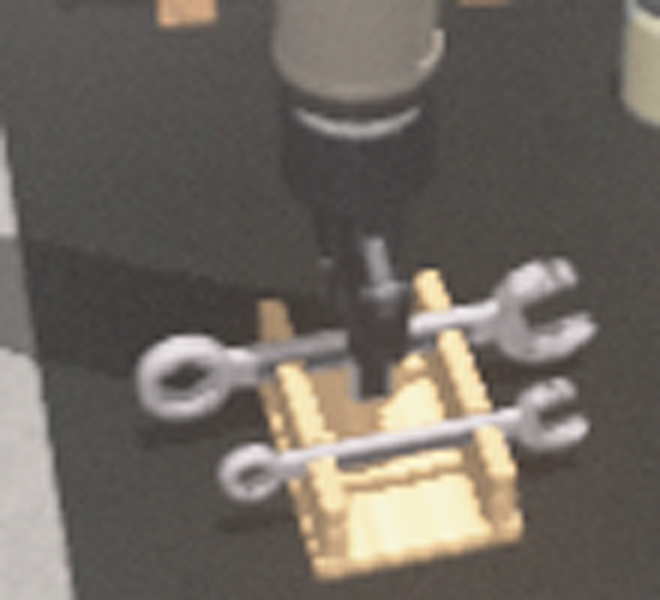

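Call:
apply_moves([
  [-3, -4, 1, 0, -0.3, -0.5, -0.3],
  [-3, -4, 1, 0, -0.3, -0.4, -0.3],
  [0, 0, 0, 0, 0, 0, -0.3],
  [0, 0, 0, 0, 0, 0, 1],
  [0, 0, 0, 0, 0, 0, 1],
  [0, 0, 0, 0, 0, 0, 1],
  [0, 0, 0, 0, 0, 0, 1],
  [0, 0, 0, 0, 0, 0, 1],
], grip_force=60)

```text
t: 3.25
eef_pos: [0.5007, -0.3254, 0.041]
tool_rot: [-0.001, 0.717, -0.697, -0.003]
contact_force: [0.8, -0.6, 0.3]
gripper_width: 0.094
```

Run:
```python
from h import *
state()
```

```text
t 3.25 p [ 0.5007 -0.3254  0.041 ] jawaz -88.44 z [-0.0036  0.0059 -1.    ] F [ 0.8089 -0.5766  0.2747] T [ 0.0038 -0.0473 -0.0083] w 8.0 q [ 0.5208  0.5903 -0.0621  1.875   0.0489  0.6837 -1.1125]
```

Run:
```python
from h import *
p,R,_=cur()
Rt=Ro.from_euler('x',-30,degrees=True)*Rdown(-90)
print(Rt.as_matrix()[:,2])
rows([([.5,-.325,.135],Rdown(-88.5)),([.49,-.14,.135],Rdown(-90)),([.49,-.14,.08],Rt),([.49,-.14,.03],Rt)],[4,6,5,3])
```

```text
[ 0.    -0.5   -0.866]
[-0.2, 0.3, -23.5, 0.0, 0.1, 0.0]
[-0.2, 0.2, -23.5, 0.0, 0.1, 0.0]
[-0.2, 0.2, -23.5, 0.0, 0.1, 0.0]
[-0.1, 0.2, -23.5, 0.0, 0.1, 0.0]
-
[-30.9, 0.9, 0.0, 0.0, 0.0, 0.2]
[-30.9, 1.0, 0.0, 0.0, 0.0, 0.3]
[-30.9, 1.1, 0.0, 0.0, 0.0, 0.2]
[-30.9, 1.3, 0.0, 0.0, 0.0, 0.3]
[-30.8, 1.4, 0.0, 0.0, 0.0, 0.3]
[-30.8, 1.5, 0.0, 0.0, 0.0, 0.2]
-
[0.0, 0.0, 11.0, 0.0, 6.0, 0.0]
[-1.1, 0.0, 10.9, 0.0, 6.0, 0.0]
[-2.3, 0.0, 10.8, 0.0, 6.0, 0.0]
[-3.4, 0.0, 10.5, 0.0, 6.0, 0.0]
[-4.5, 0.0, 10.0, 0.0, 6.0, 0.0]
-
[-8.3, 0.0, 14.4, 0.0, 0.0, 0.0]
[-8.3, 0.0, 14.4, 0.0, 0.0, 0.0]
[-8.3, 0.0, 14.4, 0.0, 0.0, 0.0]
-
```

Call:
apply_moves([
  [0, 0, -15, 0, 0, 0, 1],
  [0, 0, -24, 0, 0, 0, 1],
  [0, 0, -24, 0, 0, 0, 1],
  [0, 0, -24, 0, 0, 0, 1],
  [-10, 0, -4, 0, 0, 0, 1],
  [-25, 1, 0, 0, 0, 0, 1],
  [-31, 1, 0, 0, 0, 0, 1],
  [-31, 1, 0, 0, 0, 0, 1],
])

```text
t: 4.25
eef_pos: [0.4903, -0.2252, 0.1343]
tool_rot: [0.001, 0.715, -0.699, -0.008]
contact_force: [0.1, -0.0, -3.9]
gripper_width: 0.101
```

Call:
apply_moves([
  [-31, 1, 0, 0, 0, 0.3, 1],
  [-25, 1, 0, 0, 0, 0.3, 1],
  [-10, 0, 0, 0, 0, 0.2, 1],
  [0, 0, 10, 0, 4, 0, 1],
  [-1, 0, 11, 0, 6, 0, 1],
  [-2, 0, 11, 0, 6, 0, 1],
  [-3, 0, 11, 0, 6, 0, 1],
  [-3, 0, 8, 0, 4, 0, 1],
])

```text
t: 5.25
eef_pos: [0.4828, -0.1542, 0.0795]
tool_rot: [0.163, 0.693, -0.685, 0.155]
contact_force: [-0.3, -0.3, -4.1]
gripper_width: 0.1
```

Run:
```python
from h import *
state()
im=snap("side","pics/s3r.png");crop(im,180,130,310,290,4,"pics/s3.png")
```

```text
t 5.25 p [ 0.4828 -0.1542  0.0795] jawaz -89.15 z [-0.0081 -0.4391 -0.8984] F [-0.2845 -0.3382 -4.1304] T [0.9028 0.0489 0.0071] w 8.5 q [-0.2008  0.4489  0.1147  2.1503  0.645   0.7082 -2.1858]
```

View pics/s3.png

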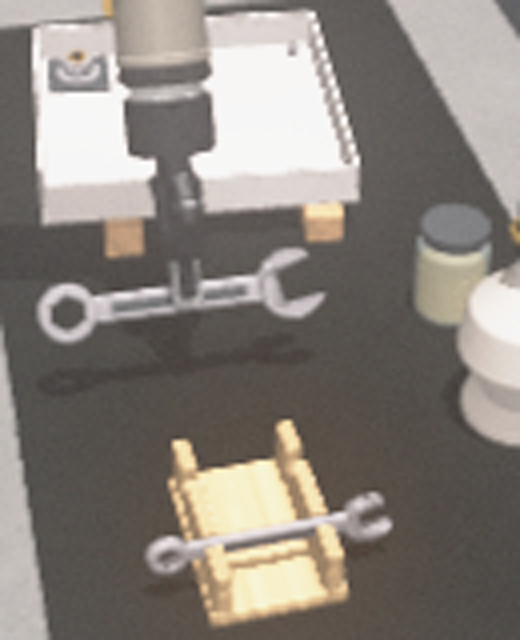

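Call:
apply_moves([
  [-6, 0, 10, 0, 4, 0, 1],
  [-6, 0, 10, 0, 4, 0, 1],
  [-7, 0, 11, 0, 0, 0, 1],
  [-5, 0, 9, 0, 0, 0, 1],
  [-2, 0, 3, 0, 0, 0, 1],
  [0, 0, 0, 0, 0, 0, 1],
  [0, 0, 0, 0, 0, 0, 1],
  [0, 0, 0, 0, 0, 0, 1],
])

```text
t: 6.3
eef_pos: [0.4833, -0.1546, 0.0267]
tool_rot: [0.209, 0.68, -0.673, 0.203]
contact_force: [0.1, 0.5, -3.8]
gripper_width: 0.098
```

Run:
```python
from h import *
state()
im=snap("side","pics/s4r.png");crop(im,180,130,310,250,5,"pics/s4.png")
```

```text
t 6.3 p [ 0.4833 -0.1546  0.0267] jawaz -89.21 z [-0.0062 -0.5568 -0.8306] F [ 0.0965  0.4708 -3.8289] T [ 1.117  -0.017   0.0289] w 8.3 q [-0.3391  0.6065  0.1906  2.1704  0.8215  0.6682 -2.4667]
```

View pics/s4.png

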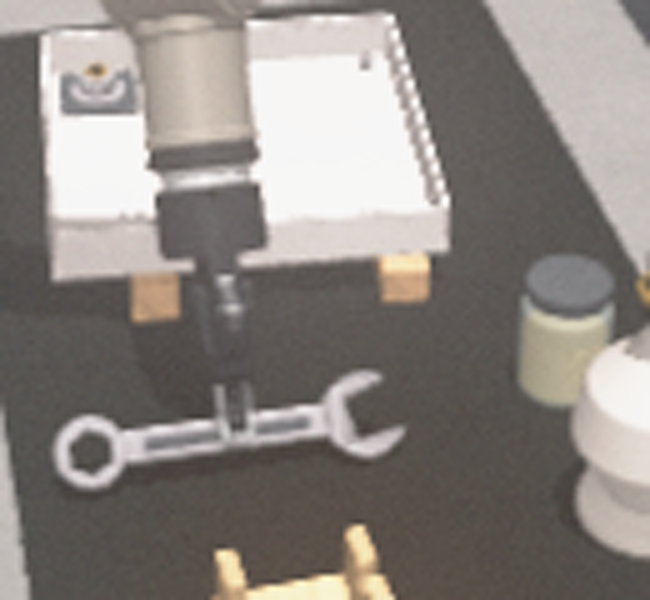

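Call:
apply_moves([
  [-1, 0, 2, 0, 0, 0, 1],
  [-1, 0, 2, 0, 0, 0, 1],
  [0, 0, 0, 0, 0, 0, 1],
  [0, 0, 0, 0, 0, 0, 0.4],
  [0, 0, 0, 0, 0, 0, 0.4],
  [0, 0, 0, 0, 0, 0, 0.4],
  [0, 0, 0, 0, 0, 0, 0.4],
  [0, 0, -3, 0, 0, 0, 0.4],
])

```text
t: 7.35
eef_pos: [0.4837, -0.1534, 0.0252]
tool_rot: [0.209, 0.68, -0.673, 0.203]
contact_force: [0.6, 1.0, -1.9]
gripper_width: 0.3
```

Run:
```python
from h import *
state()
im=snap("side","pics/s5r.png");crop(im,180,130,310,250,5,"pics/s5.png")
```

```text
t 7.35 p [ 0.4837 -0.1534  0.0252] jawaz -89.23 z [-0.0054 -0.5574 -0.8303] F [ 0.6068  0.9793 -1.907 ] T [ 0.8448  0.0078 -0.0501] w 25.5 q [-0.3421  0.6101  0.1909  2.17    0.8229  0.6667 -2.4719]
```

View pics/s5.png

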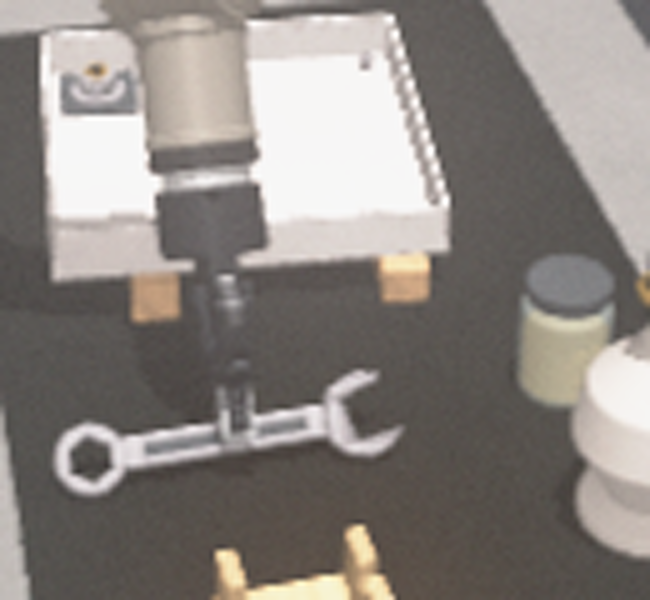

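The wrench now leans on the lower finger with its lower edge on the bench. I'm retracting along the tool axis so it drops flat.

Call:
apply_moves([
  [0, 0, -6, 0, 0, 0, 0.4],
  [0, 0, -10, 0, 0, 0, 0.3],
  [0, 0, -12, 0, 0, 0, 0.3],
  [0, 0, -15, 0, 0, 0, 0.2],
  [0, 0, -20, 0, 0, 0, 0],
  [0, 0, -20, 0, 0, 0, 0],
  [0, 0, -10, 0, -4, 0, 0],
  [0, 0, 0, 0, -6, 0, 0],
])

```text
t: 8.4
eef_pos: [0.4858, -0.0942, 0.1101]
tool_rot: [0.146, 0.697, -0.687, 0.143]
contact_force: [-0.2, 0.1, -0.2]
gripper_width: 0.499
```

Run:
```python
from h import *
state()
im=snap("side","pics/s6r.png");crop(im,180,130,310,250,5,"pics/s6.png")
im=snap("top","pics/t6r.png");crop(im,240,170,320,260,7,"pics/t6.png")
```

```text
t 8.4 p [ 0.4858 -0.0942  0.1101] jawaz -89.04 z [-0.0022 -0.3999 -0.9165] F [-0.217   0.0523 -0.2125] T [0.4332 0.0796 0.0169] w 42.4 q [-0.2648  0.3838  0.0745  2.1252  0.5382  0.7956 -2.1625]
```

View pics/s6.png

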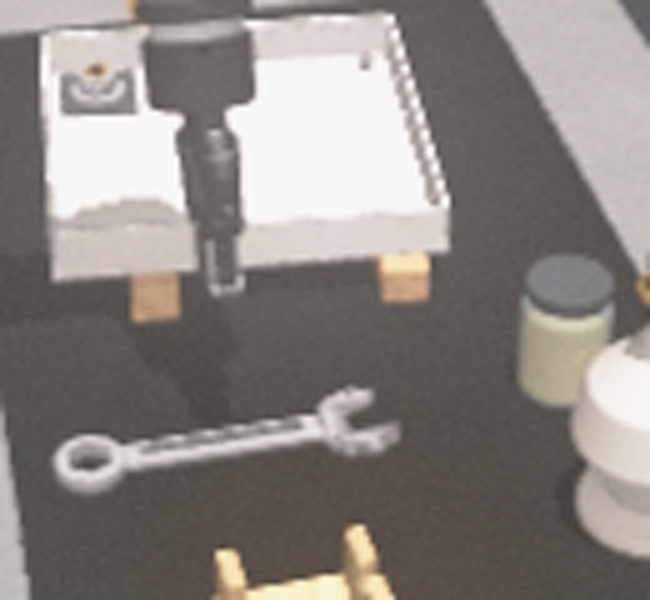

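View pics/t6.png

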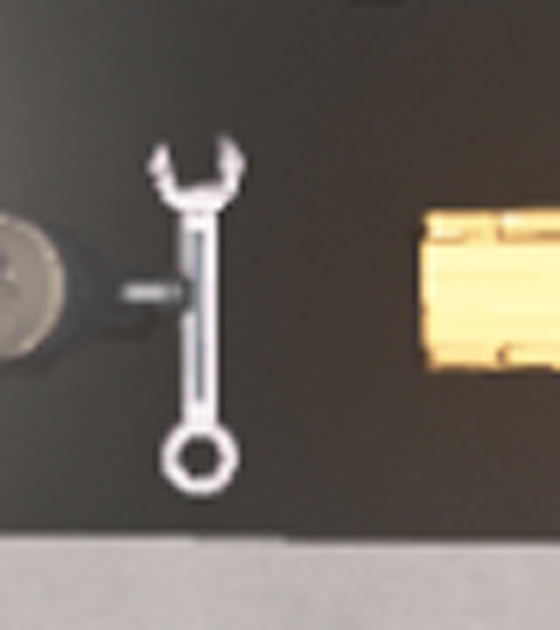

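The wrench lies flat: its ring is at top crop (200,457) and the open end at (198,165). Measuring it for the regrasp.

Run:
```python
from h import *
im=cv2.imread("pics/t6r.png").astype(float)
g=im.mean(2)
w=np.clip((g-80)/100,0,1)
def cen(u0,v0,u1,v1):
    s=w[v0:v1,u0:u1];yy,xx=np.mgrid[v0:v1,u0:u1];return (s*xx).sum()/s.sum(),(s*yy).sum()/s.sum()
r=cen(262,230,276,242);pr=unp("top",*r,.012)
a=cen(264,220,274,228);b=cen(264,212,274,218);c=cen(264,202,274,208)
print(r,pr)
for q in (a,b,c): print(q,unp("top",*q,.011))
d=unp("top",*c,.011)-pr;print("az",np.degrees(np.arctan2(d[1],d[0])))
cv=lambda x,y:((x+.5)/7-.5+240,(y+.5)/7-.5+170)
print("tips",unp("top",*cv(163,145),.013),unp("top",*cv(228,137),.013),"ring end",unp("top",*cv(200,496),.008))
cv=lambda x,y:((x+.5)/5-.5+180,(y+.5)/5-.5+130)
print("side ring",unp("side",*cv(90,458),.013))
```

```text
(np.float64(268.02283706631533), np.float64(234.76831113062997)) [ 0.3849 -0.136   0.012 ]
(np.float64(268.0301133786848), np.float64(223.56299319727893)) [ 0.4365 -0.1353  0.011 ]
(np.float64(268.1592322964924), np.float64(214.7023163467902)) [ 0.4774 -0.1353  0.011 ]
(np.float64(267.8539724811363), np.float64(204.47225920994234)) [ 0.5248 -0.1332  0.011 ]
az 1.1167459789274299
tips [ 0.5904 -0.109   0.013 ] [ 0.5964 -0.1522  0.013 ] ring end [ 0.3588 -0.137   0.008 ]
side ring [ 0.3844 -0.1388  0.013 ]
```

Run:
```python
from h import *
P=[.482,-.1345,.12]
rows([(P,Rdown(-40)),(P,Rdown(30)),(P,Rdown(91))],[6,8,7])
```

```text
[6.2, 0.6, 1.1, 1.8, -3.7, -8.1]
[6.1, 1.5, 0.6, 1.8, -3.7, -8.1]
[5.8, 2.4, 0.2, 1.8, -3.7, -8.1]
[5.4, 3.2, -0.3, 1.8, -3.7, -8.1]
[4.9, 3.9, -0.7, 1.8, -3.7, -8.1]
[4.2, 4.5, -1.1, 1.8, -3.7, -8.1]
-
[0.0, 0.0, 0.0, 0.0, 0.0, -8.8]
[0.0, 0.0, 0.0, 0.0, 0.0, -8.7]
[0.0, 0.0, 0.0, 0.0, 0.0, -8.8]
[0.0, 0.0, 0.0, 0.0, 0.0, -8.7]
[0.0, 0.0, 0.0, 0.0, 0.0, -8.8]
[0.0, 0.0, 0.0, 0.0, 0.0, -8.8]
[0.0, 0.0, 0.0, 0.0, 0.0, -8.7]
[0.0, 0.0, 0.0, 0.0, 0.0, -8.8]
-
[0.0, 0.0, 0.0, 0.0, 0.0, -8.7]
[0.0, 0.0, 0.0, 0.0, 0.0, -8.7]
[0.0, 0.0, 0.0, 0.0, 0.0, -8.7]
[0.0, 0.0, 0.0, 0.0, 0.0, -8.7]
[0.0, 0.0, 0.0, 0.0, 0.0, -8.7]
[0.0, 0.0, 0.0, 0.0, 0.0, -8.7]
[0.0, 0.0, 0.0, 0.0, 0.0, -8.7]
-
```

Call:
apply_moves([
  [6, 1, 0, 2, -4, -8, -0.2],
  [6, 2, 0, 2, -4, -8, -0.2],
  [6, 2, 0, 2, -4, -8, -0.2],
  [5, 3, 0, 2, -4, -8, -0.2],
  [5, 4, -1, 2, -4, -8, -0.2],
  [4, 5, -1, 2, -4, -8, -0.2],
  [0, 0, 0, 0, 0, -9, -0.2],
  [0, 0, 0, 0, 0, -9, -0.2],
])

```text
t: 9.5
eef_pos: [0.4774, -0.1287, 0.1204]
tool_rot: [-0.018, 0.983, -0.181, -0.007]
contact_force: [-0.4, 0.7, -0.6]
gripper_width: 0.604
```

Call:
apply_moves([
  [0, 0, 0, 0, 0, -9, -0.2],
  [0, 0, 0, 0, 0, -9, -0.2],
  [0, 0, 0, 0, 0, -9, -0.2],
  [0, 0, 0, 0, 0, -9, -0.2],
  [0, 0, 0, 0, 0, -9, -0.2],
  [0, 0, 0, 0, 0, -9, -0.2],
  [0, 0, 0, 0, 0, -9, -0.2],
  [0, 0, 0, 0, 0, -9, -0.2],
])

```text
t: 10.5
eef_pos: [0.4721, -0.1229, 0.1179]
tool_rot: [-0.02, 0.891, 0.453, -0.006]
contact_force: [0.3, 0.1, 0.0]
gripper_width: 0.595
```

Run:
```python
from h import *
state()
P=[.482,-.1345,.06];
rows([(P,Rdown(91)),([.482,-.1345,.002],Rdown(91))],[5,4])
```

```text
t 10.5 p [ 0.4721 -0.1229  0.1179] jawaz 53.88 z [-0.0293  0.0302 -0.9991] F [0.2768 0.124  0.017 ] T [-0.0095 -0.0349 -0.0082] w 50.6 q [ 0.655   0.409  -0.6182  2.039   0.2828  0.8155  0.8137]
[-0.8, 3.4, 11.4, -0.4, -0.2, -7.4]
[-1.2, 3.2, 11.5, -0.4, -0.2, -7.4]
[-1.5, 3.0, 11.5, -0.4, -0.2, -7.4]
[-1.8, 2.7, 11.5, -0.4, -0.2, -7.4]
[-2.1, 2.3, 11.6, -0.4, -0.2, -7.4]
-
[0.0, 0.0, 14.5, 0.0, 0.0, 0.0]
[0.0, 0.0, 14.5, 0.0, 0.0, 0.0]
[0.0, 0.0, 14.5, 0.0, 0.0, 0.0]
[0.0, 0.0, 14.5, 0.0, 0.0, 0.0]
-
```

Call:
apply_moves([
  [-1, 3, 8, -0.4, -0.2, -7.4, -0.2],
  [-1, 3, 11, -0.4, -0.2, -7.4, -0.2],
  [-2, 3, 11, -0.4, -0.2, -7.4, -0.2],
  [-2, 3, 11, -0.4, -0.2, -7.4, -0.2],
  [-2, 2, 10, -0.4, -0.2, -6, -0.2],
  [0, 0, 4, 0, 0, 0, -0.2],
  [0, 0, 0, 0, 0, 0, -0.2],
  [0, 0, 0, 0, 0, 0, -0.2],
])

```text
t: 11.5
eef_pos: [0.4788, -0.1308, 0.0597]
tool_rot: [-0.003, 0.702, 0.712, -0.007]
contact_force: [0.4, -0.6, 0.4]
gripper_width: 0.599
```

Run:
```python
from h import *
state()
P=[.482,-.1345,.03];
rows([(P,Rdown(91)),([.482,-.1345,.002],Rdown(91))],[3,3])
```

```text
t 11.5 p [ 0.4788 -0.1308  0.0597] jawaz 90.83 z [-0.0144 -0.0056 -0.9999] F [ 0.3794 -0.5936  0.4247] T [-0.0443  0.0466  0.0072] w 50.9 q [ 0.6881  0.5316 -0.6839  2.0677  0.5127  0.7285  1.2584]
[-1.2, 1.2, 9.9, -0.3, 0.1, -0.1]
[-1.2, 1.2, 9.9, -0.3, 0.1, -0.1]
[-1.2, 1.1, 9.9, -0.3, 0.1, -0.1]
-
[0.0, 0.0, 9.3, 0.0, 0.0, 0.0]
[0.0, 0.0, 9.3, 0.0, 0.0, 0.0]
[0.0, 0.0, 9.3, 0.0, 0.0, 0.0]
-
```

Call:
apply_moves([
  [-1.2, 1.2, 10, -0.3, 0.1, 0, -0.2],
  [-1.2, 1.2, 12, -0.3, 0.1, 0, -0.2],
  [-1.2, 1, 12, -0.3, 0.1, 0, -0.2],
  [0, 0, 10, 0, 0, 0, -0.2],
  [0, 0, 6, 0, 0, 0, -0.2],
  [0, 0, 2, 0, 0, 0, -0.2],
  [0, 0, 0, 0, 0, 0, -0.2],
  [0, 0, 0, 0, 0, 0, -0.2],
])

```text
t: 12.5
eef_pos: [0.4823, -0.1349, 0.0041]
tool_rot: [0.001, 0.703, 0.712, 0.001]
contact_force: [-0.6, -0.3, 0.4]
gripper_width: 0.605
```

Run:
```python
from h import *
state()
im=snap("side","pics/s7r.png");crop(im,180,130,310,250,5,"pics/s7.png")
```

```text
t 12.5 p [ 0.4823 -0.1349  0.0041] jawaz 90.73 z [ 0.0023 -0.0003 -1.    ] F [-0.5514 -0.2931  0.4435] T [-0.04    0.0307  0.0758] w 51.4 q [ 0.6346  0.6191 -0.6055  2.0904  0.6146  0.6099  1.181 ]
```

View pics/s7.png

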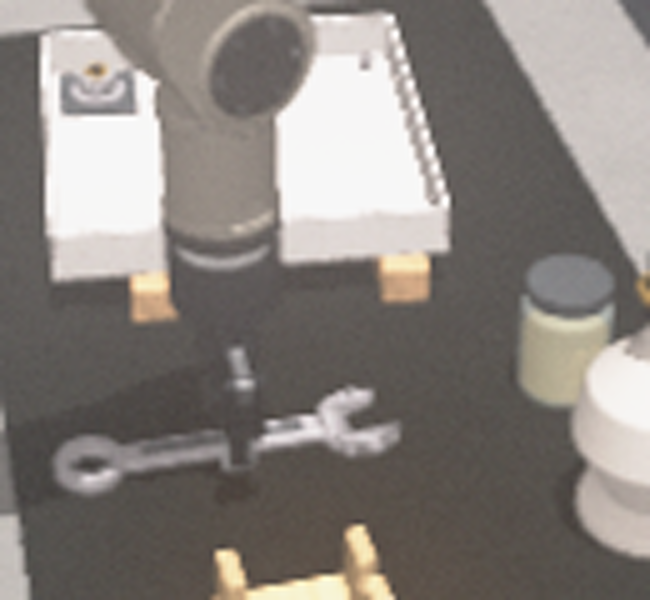

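The fingers straddle the shank at (235,440). Lowering a touch and closing.

Call:
apply_moves([
  [0, 0, 1.5, 0, 0, 0, -0.2],
  [0, 0, 0, 0, 0, 0, 0],
  [0, 0, 0, 0, 0, 0, 0.3],
  [0, 0, 0, 0, 0, 0, 1],
  [0, 0, 0, 0, 0, 0, 1],
  [0, 0, 0, 0, 0, 0, 1],
  [0, 0, 0, 0, 0, 0, 1],
  [0, 0, 0, 0, 0, 0, 1],
], grip_force=100)

```text
t: 13.55
eef_pos: [0.4826, -0.1352, 0.0036]
tool_rot: [0.002, 0.702, 0.712, 0.001]
contact_force: [-0.7, -0.2, 1.3]
gripper_width: 0.22
```

Run:
```python
from h import *
state()
```

```text
t 13.55 p [ 0.4826 -0.1352  0.0036] jawaz 90.75 z [ 0.0031 -0.0015 -1.    ] F [-0.6617 -0.2151  1.3079] T [0.0134 0.051  0.0644] w 18.7 q [ 0.6328  0.6197 -0.6036  2.0906  0.6172  0.6083  1.1791]
```

Run:
```python
from h import *
rows([([.4826,-.1352,.11],Rdown(90.75)),([.524,.238,.12],Rdown(50))],[5,10])
```

```text
[-0.0, 0.1, -21.3, 0.0, 0.0, 0.0]
[-0.0, 0.0, -21.3, 0.0, 0.0, 0.0]
[-0.0, 0.0, -21.3, 0.0, 0.0, 0.0]
[-0.0, 0.0, -21.3, 0.0, 0.0, 0.0]
[-0.0, 0.0, -21.3, 0.0, 0.0, 0.0]
-
[37.3, 4.6, -1.0, 0.0, 0.0, 4.1]
[37.5, 2.0, -1.0, 0.0, 0.0, 4.1]
[37.5, -0.7, -1.0, 0.0, 0.0, 4.1]
[37.4, -3.4, -1.0, 0.0, 0.0, 4.1]
[37.1, -6.0, -1.0, 0.0, 0.0, 4.1]
[36.5, -8.6, -1.0, 0.0, 0.0, 4.1]
[35.8, -11.2, -1.0, 0.0, 0.0, 4.1]
[34.9, -13.7, -1.0, 0.0, 0.0, 4.1]
[33.9, -16.2, -1.0, 0.0, 0.0, 4.1]
[32.7, -18.5, -1.0, 0.0, 0.0, 4.1]
-
```

Call:
apply_moves([
  [0, 0, -12, 0, 0, 0, 1],
  [0, 0, -22, 0, 0, 0, 1],
  [0, 0, -22, 0, 0, 0, 1],
  [0, 0, -22, 0, 0, 0, 1],
  [0, 0, -22, 0, 0, 0, 1],
  [20, 2, -8, 0, 0, 2, 1],
  [36, 4, -1, 0, 0, 4, 1],
  [37, 2, -1, 0, 0, 4, 1],
])

```text
t: 14.55
eef_pos: [0.4904, -0.0436, 0.1184]
tool_rot: [-0.001, 0.766, 0.643, -0.002]
contact_force: [0.5, 0.2, -3.8]
gripper_width: 0.221
```

Call:
apply_moves([
  [37, -1, -1, 0, 0, 4, 1],
  [37, -3, -1, 0, 0, 4, 1],
  [37, -6, -1, 0, 0, 4, 1],
  [36, -8, -1, 0, 0, 4, 1],
  [35, -11, -1, 0, 0, 4, 1],
  [35, -13, 0, 0, 0, 4, 1],
  [20, -9, 0, 0, 0, 4, 1],
  [8, -4, 0, 0, 0, 4, 1],
])

```text
t: 15.55
eef_pos: [0.5284, 0.2165, 0.1252]
tool_rot: [-0.002, 0.917, 0.4, -0.004]
contact_force: [0.1, 0.4, -3.5]
gripper_width: 0.221
```

Run:
```python
from h import *
state()
im=snap("top","pics/t8r.png");crop(im,150,150,260,245,7,"pics/t8.png")
im=snap("side","pics/s8r.png");crop(im,170,100,290,200,6,"pics/s8.png")
rows([([.524,.238,.10],Rdown(50))],[8])
```

```text
t 15.55 p [0.5284 0.2165 0.1252] jawaz 47.15 z [-0.0092  0.0001 -1.    ] F [ 0.1452  0.3828 -3.492 ] T [-0.0251 -0.0445  0.0167] w 18.8 q [-0.0224  0.5086 -0.6148  1.8641  0.3627  0.8912  0.0115]
[1.6, -2.2, 3.2, -0.0, 0.0, -0.3]
[1.6, -2.2, 3.2, -0.0, 0.0, -0.3]
[1.6, -2.2, 3.2, -0.0, 0.0, -0.3]
[1.7, -2.2, 3.2, -0.0, 0.0, -0.3]
[1.7, -2.2, 3.2, -0.0, 0.0, -0.3]
[1.7, -2.2, 3.2, -0.0, 0.0, -0.3]
[1.7, -2.2, 3.2, -0.0, 0.0, -0.3]
[1.7, -2.2, 3.2, -0.0, 0.0, -0.3]
-
```

View pics/t8.png

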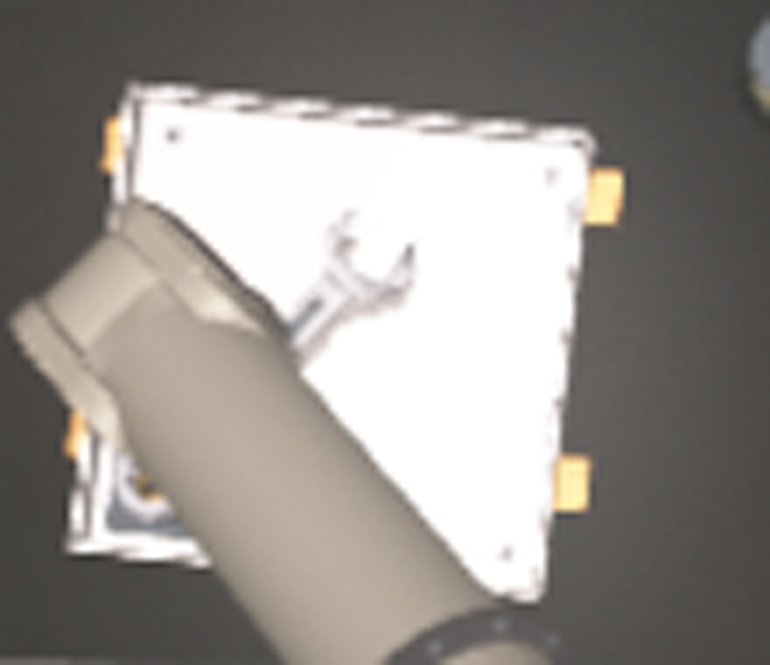

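View pics/s8.png

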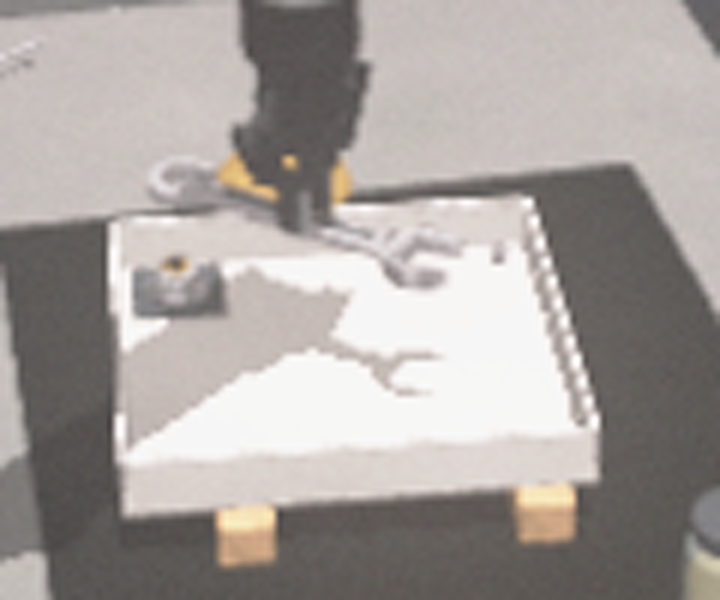

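Run:
```python
from h import *
im=cv2.imread("pics/s8r.png")[:,:,::-1]
p=np.array([.4568,.2829,.1286])
print((proj("side",p)-[170,100]+.5)*6-.5)
a=np.linspace(0,2*np.pi,13)
for r,z in((.024,.007),(.0155,.007)):
  print(r,((proj("side",p+np.c_[r*np.cos(a),r*np.sin(a),0*a+z])-[190,120]+.5)*20-.5).astype(int).tolist())
crop(im,190,120,225,155,20,"pics/s8b.png")
print("nut pred (600px)",((proj("side",[[.4495,.301,.0595],[.4495,.301,.041]])-[190,120]+.5)*20-.5))
```

```text
[[183.6239 186.1338]]
0.024 [[328, 178], [304, 152], [256, 136], [195, 135], [139, 148], [101, 173], [92, 203], [115, 230], [165, 246], [226, 247], [284, 234], [321, 208], [328, 178]]
0.0155 [[287, 183], [271, 166], [240, 156], [200, 155], [164, 163], [140, 179], [134, 198], [149, 216], [181, 226], [221, 227], [258, 218], [282, 202], [287, 183]]
nut pred (600px) [[187.65   475.4023]
 [193.3048 551.4421]]
```

View pics/s8b.png

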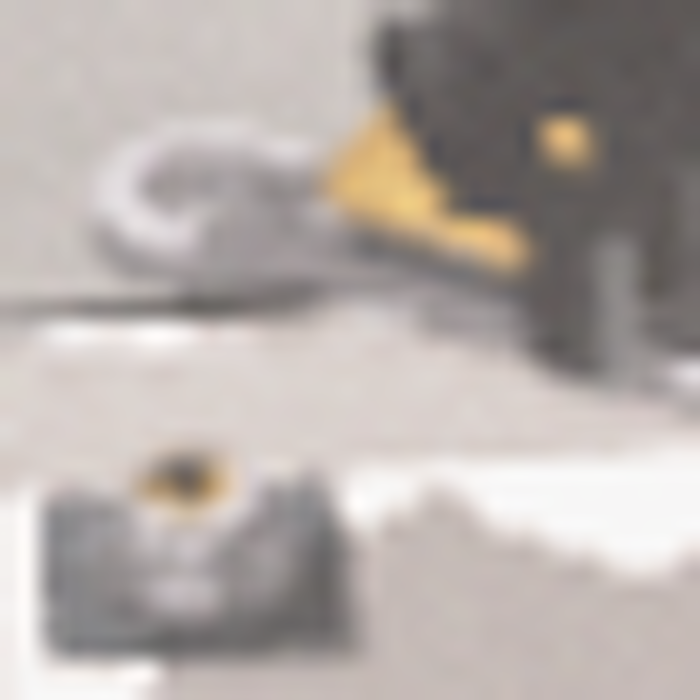

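```bash
cat > nutfit.py <<'E'
from h import *
S=16
def render(n,c,th,u0,v0,u1,v1):
    W,H=(u1-u0)*S,(v1-v0)*S
    lab=np.zeros((H,W),np.uint8)
    def poly(P,l):
        q=(proj(n,P)-[u0,v0]+.5)*S-.5
        cv2.fillConvexPoly(lab,cv2.convexHull(np.round(q*16).astype(np.int32)),l,shift=4,lineType=8)
    cx,cy=c;fy=np.radians(-5.5)
    def P(pts,z): pts=np.asarray(pts);return np.c_[pts[:,0]+cx,pts[:,1]+cy,np.full(len(pts),z)]
    def circ(r): a=np.linspace(0,2*np.pi,40);return np.c_[r*np.cos(a),r*np.sin(a)]
    sq=np.array([[1,1],[1,-1],[-1,-1],[-1,1]])*.033;Rf=np.array([[np.cos(fy),-np.sin(fy)],[np.sin(fy),np.cos(fy)]])
    poly(P(sq@Rf.T,.038),1)
    poly(np.r_[P(circ(.0225),.038),P(circ(.0225),.041)],2);poly(P(circ(.0225),.041),3)
    cam=C[n]["extrinsics"][:3,3];va=np.arctan2(cam[1]-cy,cam[0]-cx)
    a=np.radians(th)+np.arange(6)*np.pi/3;R=.014/np.cos(np.pi/6)
    v=lambda ang:R*np.array([np.cos(ang),np.sin(ang)])
    order=sorted(a,key=lambda t:np.cos(t-va))
    k=0;vis=[t for t in order if np.cos(t-va)>0.05]
    vis=sorted(vis,key=lambda t:(np.sin(t-va)))
    for i,t in enumerate(vis):
        e=[v(t-np.pi/6),v(t+np.pi/6)]
        poly(np.r_[P(e,.041),P(e,.0535)],4+i)
    hexa=[v(t+np.pi/6) for t in a]
    poly(np.r_[P(hexa,.0535)],9);poly(P(circ(.0135),.0565),9)
    poly(np.r_[P(hexa,.0535),P(circ(.0135),.0565)],9);poly(P(circ(.0135),.0565),10)
    poly(np.r_[P(circ(.0095),.0565),P(circ(.0095),.0595)],11);poly(P(circ(.0095),.0595),12);poly(P(circ(.004),.0595),13)
    ws=[]
    for l in np.unique(lab):
        m=(lab==l).astype(np.float32);m=cv2.GaussianBlur(m,(0,0),S*.35)
        ws.append(m.reshape(v1-v0,S,u1-u0,S).mean((1,3)).ravel())
    return np.array(ws).T
def fit(n,imgs,box,c0,ths,dr):
    u0,v0,u1,v1=box
    Y=np.mean([cv2.imread(f).astype(float)[v0:v1,u0:u1] for f in imgs],0).reshape(-1,3)
    res=[]
    for th in ths:
        best=None
        for dx in dr:
            for dy in dr:
                A=render(n,(c0[0]+dx,c0[1]+dy),th,*box)
                x=np.linalg.solve(A.T@A+1e-3*np.eye(A.shape[1]),A.T@Y);r=((Y-A@x)**2).mean()
                if best is None or r<best[0]: best=(r,dx,dy)
        res.append((th,*best))
    return res
if __name__=="__main__":
    import sys
    ths=np.arange(-30,30,5);dr=np.arange(-.004,.0041,.002)
    for n,f,box in (("side",["pics/side0_raw.png"],(191,138,210,154)),("side",["pics/s3r.png","pics/s4r.png","pics/s5r.png","pics/s6r.png"],(191,138,210,154)),("side",["pics/s8r.png"],(191,138,210,154)),
                  ("top",["pics/top0_raw.png"],(165,211,182,227)),("top",["pics/t6r.png"],(165,211,182,227))):
        print(n,f)
        for r in fit(n,f,box,(.4495,.3015),ths,dr): print(np.round(r,4).tolist())
E
time python3 nutfit.py
```

```text
side ['pics/side0_raw.png']
[-30.0, 311.4986, 0.0, -0.004]
[-25.0, 311.4346, 0.0, -0.004]
[-20.0, 311.7266, 0.0, -0.004]
[-15.0, 312.2947, 0.0, -0.004]
[-10.0, 313.7289, 0.0, -0.004]
[-5.0, 315.9084, 0.0, -0.004]
[0.0, 312.4073, 0.0, -0.004]
[5.0, 311.8717, 0.0, -0.004]
[10.0, 311.4713, 0.0, -0.004]
[15.0, 311.3262, 0.0, -0.004]
[20.0, 311.5099, 0.0, -0.004]
[25.0, 311.6572, 0.0, -0.004]
side ['pics/s3r.png', 'pics/s4r.png', 'pics/s5r.png', 'pics/s6r.png']
[-30.0, 522.8256, 0.0, -0.004]
[-25.0, 522.6919, 0.0, -0.004]
[-20.0, 522.9183, 0.0, -0.004]
[-15.0, 523.4296, 0.0, -0.004]
[-10.0, 524.9128, 0.0, -0.004]
[-5.0, 527.3119, 0.0, -0.004]
[0.0, 523.5361, 0.0, -0.004]
[5.0, 522.9627, 0.0, -0.004]
[10.0, 522.636, 0.0, -0.004]
[15.0, 522.5726, 0.0, -0.004]
[20.0, 522.8507, 0.0, -0.004]
[25.0, 523.0302, 0.0, -0.004]
side ['pics/s8r.png']
[-30.0, 320.9873, 0.0, -0.004]
[-25.0, 322.239, 0.0, -0.004]
[-20.0, 323.0273, 0.0, -0.004]
[-15.0, 323.0132, 0.0, -0.004]
[-10.0, 321.7574, 0.0, -0.004]
[-5.0, 320.0144, 0.0, -0.004]
[0.0, 317.0021, 0.0, -0.004]
[5.0, 314.6496, 0.0, -0.004]
[10.0, 313.6997, 0.0, -0.004]
[15.0, 314.2165, 0.0, -0.004]
[20.0, 316.0355, 0.0, -0.004]
[25.0, 318.7567, 0.0, -0.004]
top ['pics/top0_raw.png']
[-30.0, 209.2666, 0.0, 0.0]
[-25.0, 208.3894, 0.0, 0.0]
[-20.0, 208.356, 0.0, 0.0]
[-15.0, 209.1979, 0.0, 0.0]
[-10.0, 209.7663, 0.0, 0.0]
[-5.0, 210.9952, 0.0, 0.0]
[0.0, 212.6506, 0.0, 0.0]
[5.0, 213.5064, 0.0, 0.0]
[10.0, 213.5245, 0.0, 0.0]
[15.0, 213.2388, 0.0, 0.0]
[20.0, 212.0964, 0.0, 0.0]
[25.0, 210.5345, 0.0, 0.0]
top ['pics/t6r.png']
[-30.0, 221.5661, 0.0, 0.0]
[-25.0, 220.5062, 0.0, 0.0]
[-20.0, 220.4936, 0.0, 0.0]
[-15.0, 221.5406, 0.0, 0.0]
[-10.0, 222.3144, 0.0, 0.0]
[-5.0, 223.7854, 0.0, 0.0]
[0.0, 225.781, 0.0, 0.0]
[5.0, 226.7248, 0.0, 0.0]
[10.0, 226.7188, 0.0, 0.0]
[15.0, 226.347, 0.0, 0.0]
[20.0, 224.9852, 0.0, 0.0]
[25.0, 223.1109, 0.0, 0.0]
real	0m48.196s
user	0m41.422s
sys	0m0.385s
```

```bash
cat > nf2.py <<'E'
from nutfit import *
def fit2(n,imgs,box,cs,ths):
    u0,v0,u1,v1=box
    Y=np.mean([cv2.imread(f).astype(float)[v0:v1,u0:u1] for f in imgs],0).reshape(-1,3)
    A=render(n,np.mean(cs,0),0,*box);m=cv2.dilate((A[:,2:].sum(1)>.1).reshape(v1-v0,u1-u0).astype(np.uint8),np.ones((1,1)))
    m=m.ravel()>0
    out=[]
    for th in ths:
        best=None
        for c in cs:
            A=render(n,c,th,*box)[m]
            x=np.linalg.solve(A.T@A+3e-2*np.eye(A.shape[1]),A.T@(Y[m]-150));r=((Y[m]-150-A@x)**2).mean()
            if best is None or r<best[0]: best=(r,*c)
        out.append((th,*best))
    return out
if __name__=="__main__":
    ths=np.arange(-30,30,4)
    for n,f,box,c0 in (("side",["pics/side0_raw.png"],(191,138,210,154),(.4495,.2975)),("side",["pics/s8r.png"],(191,138,210,154),(.4495,.2975)),
                  ("top",["pics/top0_raw.png"],(165,211,182,227),(.4495,.3015))):
        cs=[(c0[0]+i*.001,c0[1]+j*.001) for i in range(-2,3) for j in range(-3,4)]
        print(n,f)
        for r in fit2(n,f,box,cs,ths): print(np.round(r,4).tolist())
E
time python3 nf2.py
```

```text
side ['pics/side0_raw.png']
[-30.0, 58.6159, 0.4485, 0.2995]
[-26.0, 60.8219, 0.4485, 0.2995]
[-22.0, 63.466, 0.4485, 0.2995]
[-18.0, 67.0187, 0.4485, 0.2995]
[-14.0, 71.3344, 0.4495, 0.2995]
[-10.0, 76.6521, 0.4495, 0.2995]
[-6.0, 86.831, 0.4495, 0.2995]
[-2.0, 74.4357, 0.4485, 0.2995]
[2.0, 67.2475, 0.4485, 0.2995]
[6.0, 62.7296, 0.4485, 0.2995]
[10.0, 59.2667, 0.4485, 0.2995]
[14.0, 57.098, 0.4485, 0.2995]
[18.0, 56.0184, 0.4485, 0.2995]
[22.0, 55.9847, 0.4485, 0.2995]
[26.0, 57.0855, 0.4485, 0.2995]
side ['pics/s8r.png']
[-30.0, 101.4253, 0.4485, 0.2995]
[-26.0, 108.4015, 0.4485, 0.2995]
[-22.0, 113.7618, 0.4485, 0.2995]
[-18.0, 118.1006, 0.4485, 0.2995]
[-14.0, 120.8187, 0.4485, 0.2995]
[-10.0, 122.0729, 0.4485, 0.2995]
[-6.0, 122.4291, 0.4485, 0.2995]
[-2.0, 114.6362, 0.4485, 0.2995]
[2.0, 105.738, 0.4485, 0.2995]
[6.0, 96.4821, 0.4485, 0.2995]
[10.0, 89.536, 0.4485, 0.2995]
[14.0, 86.2962, 0.4485, 0.2995]
[18.0, 86.6692, 0.4485, 0.2995]
[22.0, 88.7611, 0.4485, 0.2995]
[26.0, 94.2531, 0.4485, 0.2995]
top ['pics/top0_raw.png']
[-30.0, 107.2492, 0.4495, 0.3025]
[-26.0, 106.1017, 0.4495, 0.3025]
[-22.0, 106.2045, 0.4495, 0.3025]
[-18.0, 108.1666, 0.4495, 0.3025]
[-14.0, 109.7628, 0.4495, 0.3025]
[-10.0, 112.1191, 0.4495, 0.3025]
[-6.0, 114.2783, 0.4495, 0.3025]
[-2.0, 115.6693, 0.4495, 0.3025]
[2.0, 116.9291, 0.4495, 0.3025]
[6.0, 117.7958, 0.4495, 0.3025]
[10.0, 118.4649, 0.4495, 0.3025]
[14.0, 118.0228, 0.4495, 0.3025]
[18.0, 115.4919, 0.4495, 0.3025]
[22.0, 112.0435, 0.4495, 0.3025]
[26.0, 109.4752, 0.4495, 0.3025]
real	0m45.203s
user	0m43.701s
sys	0m0.235s
```

Run:
```python
from h import *
rows([([.5218,.2366,.08],Rdown(48))],[8])
```

```text
[1.3, -2.3, 5.7, -0.0, 0.0, -0.1]
[1.3, -2.3, 5.7, -0.0, 0.0, -0.1]
[1.3, -2.3, 5.7, -0.0, 0.0, -0.1]
[1.3, -2.3, 5.7, -0.0, 0.0, -0.1]
[1.3, -2.3, 5.7, -0.0, 0.0, -0.1]
[1.3, -2.3, 5.7, -0.0, 0.0, -0.1]
[1.3, -2.3, 5.7, -0.0, 0.0, -0.1]
[1.3, -2.3, 5.7, -0.0, 0.0, -0.1]
-
```

Call:
apply_moves([
  [2, -4, 6, 0, 0, -0.2, 1],
  [2, -4, 8, 0, 0, -0.2, 1],
  [2, -4, 8, 0, 0, -0.2, 1],
  [2, -3, 8, 0, 0, -0.2, 1],
  [1, -2, 7, 0, 0, -0.2, 1],
  [0, 0, 3, 0, 0, 0, 1],
  [0, 0, 0, 0, 0, 0, 1],
  [0, 0, 0, 0, 0, 0, 1],
])

```text
t: 16.65
eef_pos: [0.5203, 0.2323, 0.0816]
tool_rot: [-0.001, 0.912, 0.41, -0.006]
contact_force: [0.1, -0.5, -3.6]
gripper_width: 0.222
```

Run:
```python
from h import *
state()
im=snap("side","pics/s9r.png");crop(im,185,125,215,155,20,"pics/s9.png")
rows([([.5218,.2366,.062],Rdown(48))],[4])
```

```text
t 16.65 p [0.5203 0.2323 0.0816] jawaz 48.37 z [-0.0114 -0.002  -0.9999] F [ 0.0709 -0.4644 -3.5814] T [-0.0046 -0.0529 -0.0335] w 18.9 q [-0.0753  0.5674 -0.5906  1.8919  0.4158  0.8183 -0.0421]
[1.1, -0.4, 4.9, -0.1, 0.1, 0.1]
[1.1, -0.4, 4.9, -0.1, 0.1, 0.1]
[1.1, -0.4, 4.9, -0.1, 0.1, 0.1]
[1.1, -0.4, 4.9, -0.1, 0.1, 0.1]
-
```

View pics/s9.png

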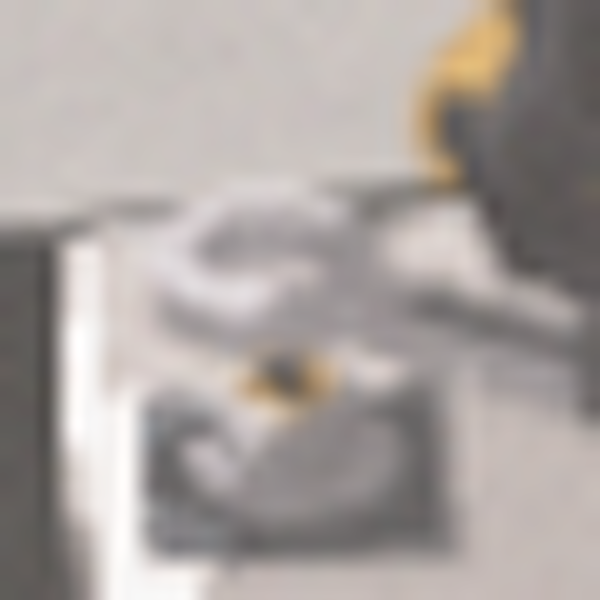

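The ring (crop (265,260)) hovers behind and above the stem end (287,378), still about 5 mm short. Moving in to the computed point.

Call:
apply_moves([
  [1.5, -0.5, 4, -0.1, 0.2, 0.1, 1],
  [1.5, -0.5, 5, -0.1, 0.2, 0.1, 1],
  [1.5, -0.4, 5, -0.1, 0.2, 0.1, 1],
  [0.5, -0.2, 3, 0, 0, 0, 1],
  [0, 0, 2, 0, 0, 0, 1],
  [0, 0, 0, 0, 0, 0, 1],
  [0, 0, 0, 0, 0, 0, 1],
  [0, 0, 0, 0, 0, 0, 1],
])

```text
t: 17.7
eef_pos: [0.5229, 0.2374, 0.0617]
tool_rot: [-0.001, 0.913, 0.407, 0.001]
contact_force: [1.2, 0.2, -3.2]
gripper_width: 0.218
```

Run:
```python
from h import *
state()
im=snap("side","pics/s10r.png");crop(im,185,125,215,155,20,"pics/s10.png")
rows([([.5218,.2366,.05],Rdown(48))],[4])
```

```text
t 17.7 p [0.5229 0.2374 0.0617] jawaz 48.02 z [ 0.001   0.0028 -1.    ] F [ 1.2257  0.2129 -3.2327] T [ 0.0006 -0.0297  0.0163] w 18.6 q [-0.0987  0.5939 -0.5698  1.9021  0.4454  0.7711 -0.0777]
[-0.4, -0.1, 2.9, -0.0, -0.0, 0.0]
[-0.3, -0.1, 2.9, -0.0, -0.0, 0.0]
[-0.3, -0.1, 2.9, -0.0, -0.0, 0.0]
[-0.3, -0.1, 2.9, -0.0, -0.0, 0.0]
-
```

View pics/s10.png

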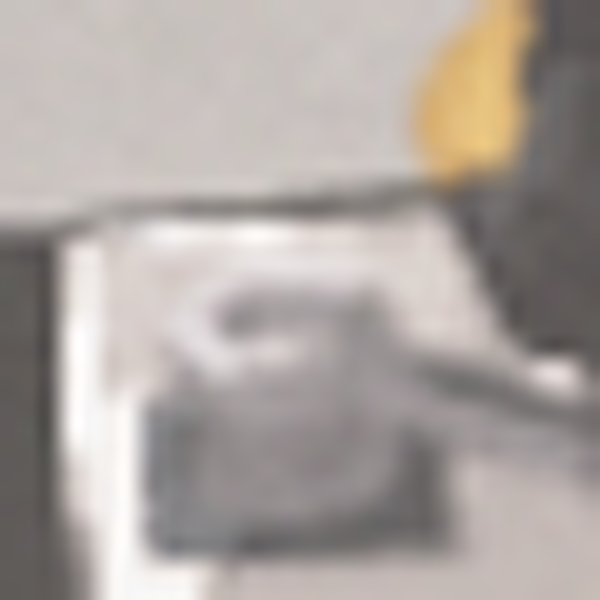

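Call:
apply_moves([
  [-0.7, 0, 1, 0, 0, 0, 1],
  [-0.6, 0, 1, 0, 0, 0, 1],
  [0, 0, 1.5, 0, 0, 0, 1],
  [0, 0, 1.5, 0, 0, 0, 1],
  [0, 0, 1.5, 0, 0, 0, 1],
  [0, 0, 0, 0, 0, 0, 1],
  [0, 0, 0, 0, 0, 0, 1],
  [0, 0, 0, 0, 0, 0, 1],
])

```text
t: 18.75
eef_pos: [0.5228, 0.2361, 0.0556]
tool_rot: [-0.001, 0.914, 0.407, 0.002]
contact_force: [0.8, -1.7, -1.6]
gripper_width: 0.216
```

Run:
```python
from h import *
state()
im=snap("side","pics/s11r.png");crop(im,185,125,215,155,20,"pics/s11.png")
```

```text
t 18.75 p [0.5228 0.2361 0.0556] jawaz 47.99 z [ 0.0024  0.0024 -1.    ] F [ 0.8028 -1.7154 -1.5839] T [-0.0805  0.2281  0.109 ] w 18.3 q [-0.1017  0.6009 -0.5637  1.9073  0.4536  0.7586 -0.0837]
```

View pics/s11.png

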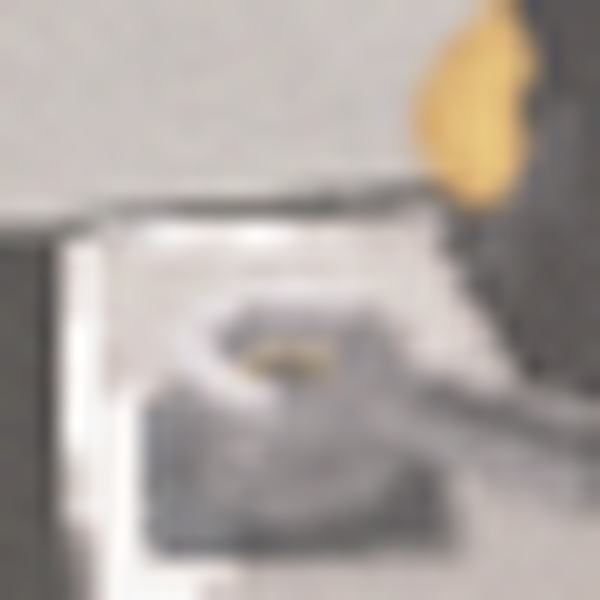

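Call:
apply_moves([
  [0, 0, 2, 0, 0, 0, 1],
  [0, 0, 2, 0, 0, 0, 1],
  [0, 0, 2, 0, 0, 0, 1],
  [0, 0, 2, 0, 0, 0, 1],
  [0, 0, 2, 0, 0, 0, 1],
  [0, 0, 0, 0, 0, 0, 1],
  [0, 0, 0, 0, 0, 0, 1],
  [0, 0, 0, 0, 0, 0, 1],
])

```text
t: 19.8
eef_pos: [0.5239, 0.2346, 0.0478]
tool_rot: [0.002, 0.913, 0.407, 0.002]
contact_force: [-1.2, -3.0, 3.2]
gripper_width: 0.221
```

Run:
```python
from h import *
state()
```

```text
t 19.8 p [0.5239 0.2346 0.0478] jawaz 48.02 z [ 0.0045 -0.0014 -1.    ] F [-1.1792 -3.0453  3.2271] T [-0.2789  0.665   0.2881] w 18.8 q [-0.109   0.6116 -0.5537  1.9101  0.4665  0.7464 -0.0925]
```

Call:
apply_moves([
  [-0.4, 0.3, 1, 0, 0, 0, 1],
  [-0.4, 0.3, 1.5, 0, 0, 0, 1],
  [-0.3, 0.2, 1.5, 0, 0, 0, 1],
  [0, 0, 1.5, 0, 0, 1.5, 1],
  [0, 0, 1.5, 0, 0, -1.5, 1],
  [0, 0, 1.5, 0, 0, -1.5, 1],
  [0, 0, 0, 0, 0, 1.5, 1],
  [0, 0, 0, 0, 0, 0, 1],
])

```text
t: 20.8
eef_pos: [0.5243, 0.235, 0.0476]
tool_rot: [0.004, 0.913, 0.408, 0.003]
contact_force: [-1.6, -4.4, 4.1]
gripper_width: 0.221
```

Run:
```python
from h import *
state()
im=snap("side","pics/s12r.png");crop(im,185,125,225,155,18,"pics/s12.png")
```

```text
t 20.8 p [0.5243 0.235  0.0476] jawaz 48.17 z [ 0.0087 -0.0045 -1.    ] F [-1.5586 -4.4264  4.0628] T [-0.4888  0.7939  0.39  ] w 18.8 q [-0.1141  0.6109 -0.5505  1.911   0.4721  0.7448 -0.097 ]
```

View pics/s12.png

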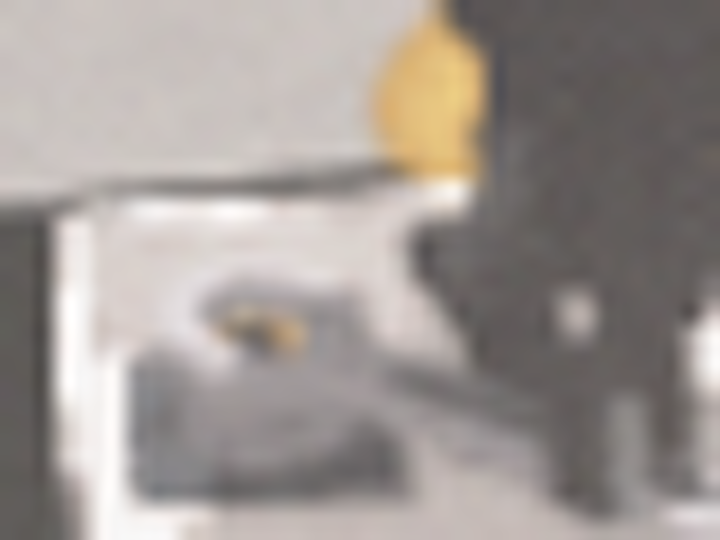

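Call:
apply_moves([
  [0, 0, -4, 0, 0, 0, 1],
  [0, 0, -5, 0, 0, 0, 1],
  [-0.5, 0, -3, 0, 0, 0, 1],
  [-0.5, 0, 0, 0, 0, 0, 1],
  [0, 0, 0, 0, 0, 0, 1],
  [0, 0, 0, 0, 0, 0, 1],
  [0, 0, 0, 0, 0, 0, 1],
  [0, 0, 0, 0, 0, 0, 1],
])

```text
t: 21.85
eef_pos: [0.5225, 0.236, 0.0584]
tool_rot: [0.002, 0.913, 0.408, 0.003]
contact_force: [-1.0, -0.2, -4.2]
gripper_width: 0.22
```

Run:
```python
from h import *
state()
im=snap("side","pics/s13r.png");crop(im,180,125,240,165,13,"pics/s13.png")
im=snap("top","pics/t13r.png");crop(im,150,190,210,235,13,"pics/t13.png")
```

```text
t 21.85 p [0.5225 0.236  0.0584] jawaz 48.2 z [ 0.0069 -0.0013 -1.    ] F [-0.9725 -0.1701 -4.1822] T [0.0307 0.0177 0.0112] w 18.7 q [-0.1047  0.5949 -0.5633  1.9088  0.4561  0.7615 -0.0849]
```

View pics/s13.png

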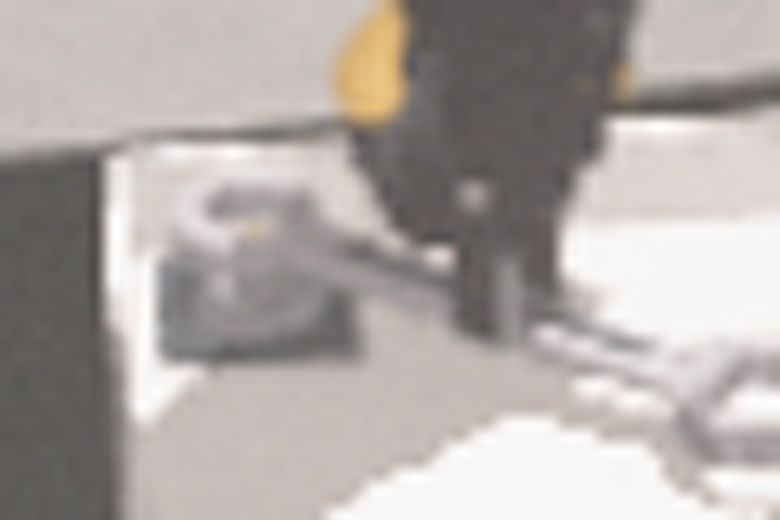

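View pics/t13.png

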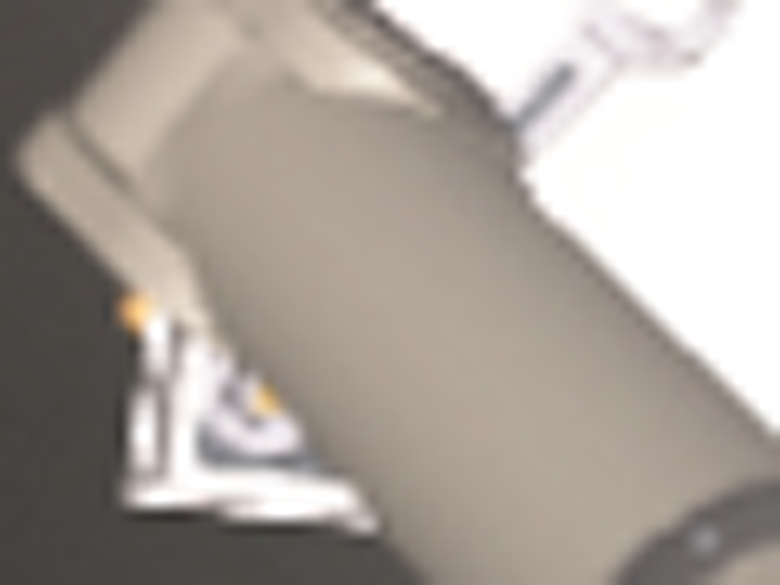

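```bash
cat > ov.py <<'E'
from h import *
def ring_pts(p,R,pitch,yaw,zc=.0034,L=.0977):
    # tool frame: y = wrench +x, z down. rotation pitch about tool x at grasp
    a=np.linspace(0,2*np.pi,25)
    def T(P):
        P=np.asarray(P,float);M=Ro.from_euler('xz',[pitch,yaw],degrees=True)
        P=M.apply(P)+[0,0,-zc];return R.apply(P)+p
    out=[]
    for r in (.024,.0155): out.append(T(np.c_[r*np.sin(a),-L+r*np.cos(a),0*a-.007]))
    for sx in (-.011,.011): out.append(T([[sx,-.06,-.005],[sx,.06,-.005]]))
    out.append(T(np.c_[.024*np.sin(a),-L+.024*np.cos(a),0*a+.007]))
    return out
def overlay(fn,n,p,R,box,s,out,pitch=0,yaw=0,bias=(0,0,0),nut=None):
    u0,v0,u1,v1=box;im=cv2.imread(fn)[v0:v1,u0:u1]
    im=cv2.resize(im,None,fx=s,fy=s,interpolation=cv2.INTER_CUBIC)
    def dr(P,c): 
        q=(proj(n,P+np.array(bias))-[u0,v0]+.5)*s-.5;cv2.polylines(im,[np.round(q).astype(np.int32)],False,c,1,cv2.LINE_AA)
    for P in ring_pts(p,R,pitch,yaw): dr(P,(0,0,255))
    if nut is not None:
        a=np.linspace(0,2*np.pi,25)
        for r,z in((.0095,.0595),(.0225,.041),(.0135,.0565)): dr(np.c_[nut[0]+r*np.cos(a),nut[1]+r*np.sin(a),0*a+z],(0,160,0))
    cv2.imwrite(out,im)
E
python3 - <<'E'
from ov import *
p,R,_=cur()
for pt in (0,4):
    overlay("pics/s13r.png","side",p,R,(180,125,225,160),13,f"pics/o13_{pt}.png",pt,0,(-.0007,-.0025,0),(.4492,.302))
a=cv2.imread("pics/o13_0.png");b=cv2.imread("pics/o13_4.png");
print(ring_pts(p,R,4,0)[0].mean(0),ring_pts(p,R,0,0)[0].mean(0))
# first, reference: s8 nut unaffected, bias check
cv2.imwrite("pics/o13.png",np.hstack([a,b])[:, :1170])
c=np.vstack([a,b]);cv2.imwrite("pics/o13.png",cv2.resize(c,None,fx=.65,fy=.65) if c.shape[0]>950 else c)
E
```

```text
[0.4508 0.3    0.0749] [0.4503 0.3004 0.0682]
```

View pics/o13_0.png

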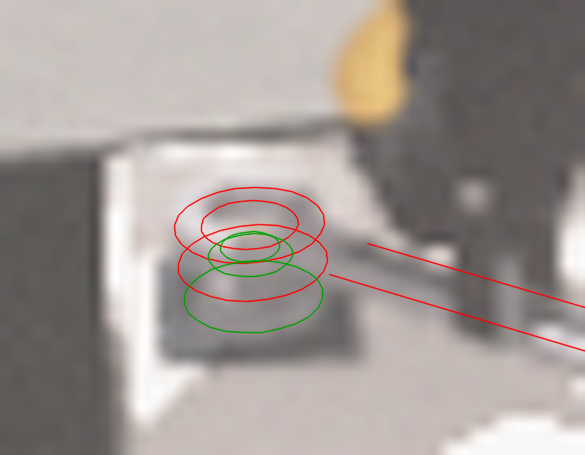

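View pics/o13_4.png

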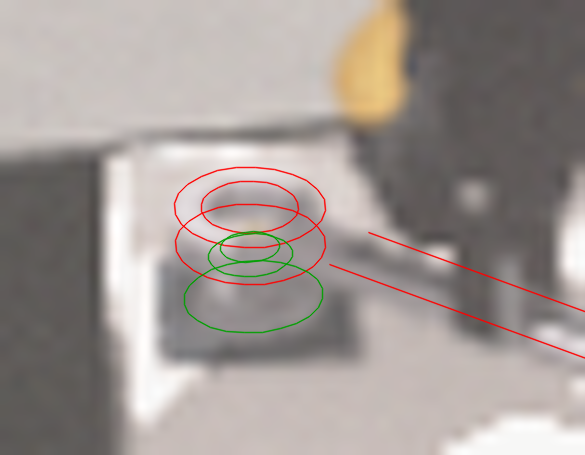

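```bash
cat > wf.py <<'E'
from h import *
from scipy.optimize import minimize
S=12
def ren(n,rx,ry,az,u0,v0,u1,v1,ztop=.014):
    W,H=(u1-u0)*S,(v1-v0)*S;lab=np.zeros((H,W),np.uint8)
    a=np.linspace(0,2*np.pi,60);d=np.array([np.cos(az),np.sin(az)]);e=np.array([-d[1],d[0]])
    def poly(pts,z,l):
        pts=np.asarray(pts);P=np.c_[rx+pts[:,:1]*d[0]+pts[:,1:]*e[0],ry+pts[:,:1]*d[1]+pts[:,1:]*e[1],np.full((len(pts),1),z)]
        q=(proj(n,P)-[u0,v0]+.5)*S-.5;cv2.fillPoly(lab,[np.round(q*16).astype(np.int32)],l,shift=4)
    poly([[.02,.011],[.16,.011],[.16,-.011],[.02,-.011]],.012,1)
    poly(np.c_[.024*np.cos(a),.024*np.sin(a)],0.007,1);poly(np.c_[.024*np.cos(a),.024*np.sin(a)],ztop,1)
    h=np.arange(6)*np.pi/3+np.pi/6;R=.0148/np.cos(np.pi/6);poly(np.c_[R*np.cos(h),R*np.sin(h)],ztop,2)
    return [cv2.GaussianBlur((lab==l).astype(np.float32),(0,0),S*.4).reshape(v1-v0,S,u1-u0,S).mean((1,3)).ravel() for l in range(3)]
def go(n,fn,box,x0):
    u0,v0,u1,v1=box;Y=cv2.imread(fn).astype(float)[v0:v1,u0:u1].mean(2).ravel()
    def c(x):
        A=np.array(ren(n,x[0]/100,x[1]/100,x[2]/10,*box)).T;s=np.linalg.lstsq(A,Y,rcond=None)[0];return ((Y-A@s)**2).mean()
    r=minimize(c,x0,method="Nelder-Mead",options=dict(initial_simplex=np.array(x0)+np.array([[0,0,0],[.3,0,0],[0,.3,0],[0,0,.2]]),maxiter=150));return r.x/[100,100,10],r.fun
if __name__=="__main__":
    print(go("top","pics/t6r.png",(258,212,278,245),[38.4,-13.6,.2]))
    print(go("side","pics/s6r.png",(188,208,222,232),[38.4,-13.8,.2]))
E
python3 wf.py
```

```text
(array([ 0.3847, -0.1362,  0.0092]), np.float64(432.35314493257584))
(array([ 0.3838, -0.1395, -0.0501]), np.float64(253.40932266289275))
```

Run:
```python
from h import *
p,R,_=cur()
Rt=Rdown(48.2)*Ro.from_euler('x',-1.2,degrees=True)
rows([([.5237,.2339,.0585],Rt)],[3])
```

```text
[-0.2, 0.8, -0.0, -0.3, -0.1, 0.0]
[-0.2, 0.8, -0.0, -0.3, -0.1, 0.0]
[-0.2, 0.8, -0.0, -0.3, -0.1, 0.0]
-
```

Call:
apply_moves([
  [-0.4, 1, -1, -0.4, -0.2, 0, 1],
  [-0.3, 1, 0, -0.4, -0.1, 0, 1],
  [-0.2, 0.8, 0, -0.4, -0.1, 0, 1],
  [0, 0, 2, 0, 0, 0, 1],
  [0, 0, 2, 0, 0, 0, 1],
  [0, 0, 2.5, 0, 0, 0, 1],
  [0, 0, 2.5, 0, 0, 0, 1],
  [0, 0, 0, 0, 0, 0, 1],
])

```text
t: 22.95
eef_pos: [0.5241, 0.234, 0.0507]
tool_rot: [0.013, 0.913, 0.409, 0.004]
contact_force: [-0.8, -1.4, 0.7]
gripper_width: 0.222
```

Run:
```python
from h import *
state()
```

```text
t 22.95 p [0.5241 0.234  0.0507] jawaz 48.23 z [ 0.0188 -0.0208 -0.9996] F [-0.7554 -1.4452  0.7139] T [0.1457 0.725  0.1453] w 18.9 q [-0.1296  0.6022 -0.5418  1.9135  0.485   0.7523 -0.1143]
```

Run:
```python
from ov import *
p,R,_=cur()
im=snap("side","pics/s14r.png");crop(im,188,133,218,156,20,"pics/s14.png")
overlay("pics/s14r.png","side",p,R,(188,133,218,156),20,"pics/o14.png",1.3,0,(-.0007,-.0025,0),(.4515,.3000))
```

```text
(no output)
```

View pics/s14.png

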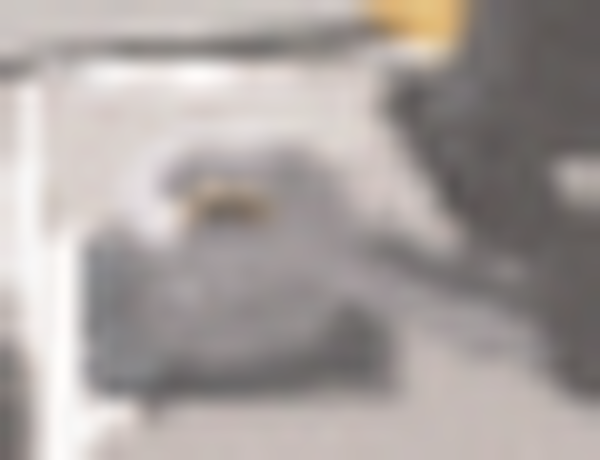

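View pics/o14.png

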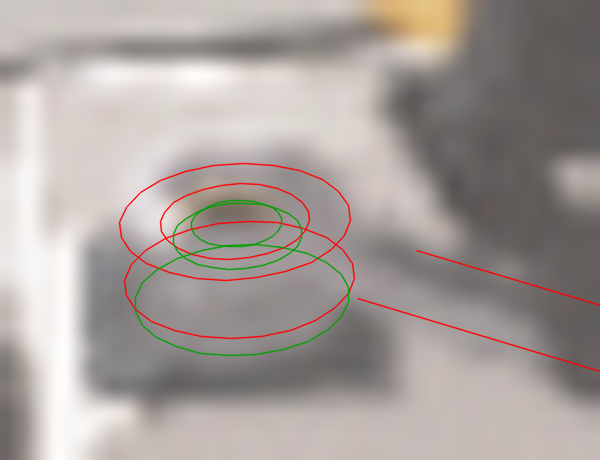

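Call:
apply_moves([
  [1.7, 0, 0.3, 0, 0, -1, 1],
  [1.7, 0, 0.5, 0, 0, -1, 1],
  [1.7, 0, 0.7, 0, 0, -1, 1],
  [1.7, 0, 0.7, 0, 0, -1, 1],
  [1.7, 0, 0.7, 0, 0, -1, 1],
  [0, 0, 0.7, 0, 0, 0, 1],
  [0, 0, 0.7, 0, 0, 0, 1],
  [0, 0, 0, 0, 0, 0, 1],
])

```text
t: 24.0
eef_pos: [0.5298, 0.2417, 0.0472]
tool_rot: [0.013, 0.892, 0.451, 0.004]
contact_force: [-2.7, -0.8, 4.5]
gripper_width: 0.225
```

Run:
```python
from ov import *
state()
p,R,_=cur()
im=snap("side","pics/s15r.png")
overlay("pics/s15r.png","side",p,R,(188,133,218,156),20,"pics/o15.png",3.5,0,(-.0007,-.0025,0),None)
```

```text
t 24.0 p [0.5298 0.2417 0.0472] jawaz 53.6 z [ 0.0188 -0.0204 -0.9996] F [-2.7467 -0.7968  4.4584] T [0.2794 1.1484 0.212 ] w 19.1 q [-0.1261  0.6228 -0.5595  1.894   0.5068  0.7632 -0.0413]
```

View pics/o15.png

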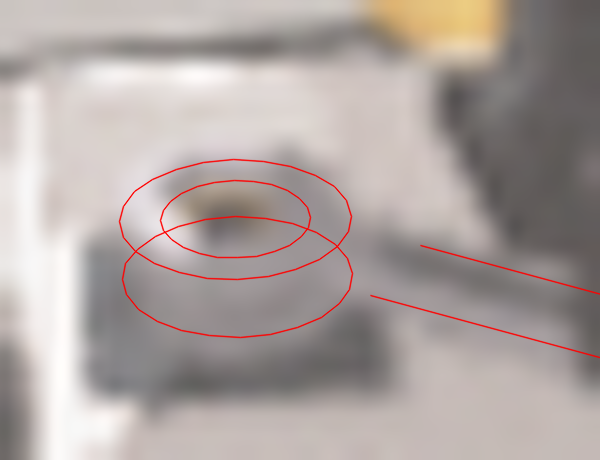

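Call:
apply_moves([
  [0, 0, -4, 0, 0, 0, 1],
  [0, 0, -8, 0, 0, 0, 1],
  [0, 0, -8, 0, 0, 0, 1],
  [0, 0, -4, 0, 0, 0, 1],
  [0, 0, 0, 0, 0, 0, 1],
  [0, 0, 0, 0, 0, 0, 1],
  [0, 0, 0, 0, 0, 0, 1],
  [0, 0, 0, 0, 0, 0, 1],
], grip_force=120)

```text
t: 25.05
eef_pos: [0.5297, 0.2405, 0.0712]
tool_rot: [0.014, 0.893, 0.45, 0.003]
contact_force: [0.3, -0.1, -4.2]
gripper_width: 0.214
```

Run:
```python
from ov import *
state()
p,R,_=cur()
im=snap("side","pics/s16r.png")
for k in (0,3,6):
    overlay("pics/s16r.png","side",p,R,(185,122,245,156),13,f"pics/o16_{k}.png",k,0,(-.0007,-.0025,0),None)
crop(im,185,122,245,156,13,"pics/s16.png")
```

```text
t 25.05 p [0.5297 0.2405 0.0712] jawaz 53.54 z [ 0.0188 -0.0219 -0.9996] F [ 0.3386 -0.0928 -4.1974] T [ 0.0629  0.0415 -0.0375] w 18.2 q [-0.1089  0.589  -0.5797  1.8839  0.4782  0.8043 -0.0171]
```

View pics/o16_3.png

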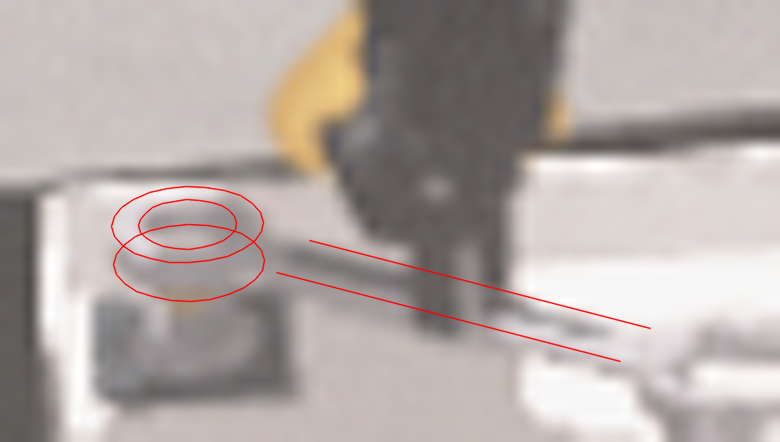

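View pics/o16_6.png

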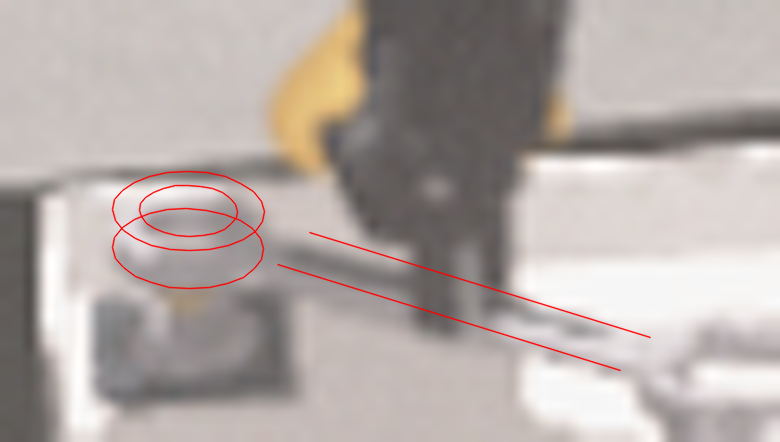

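View pics/s16.png

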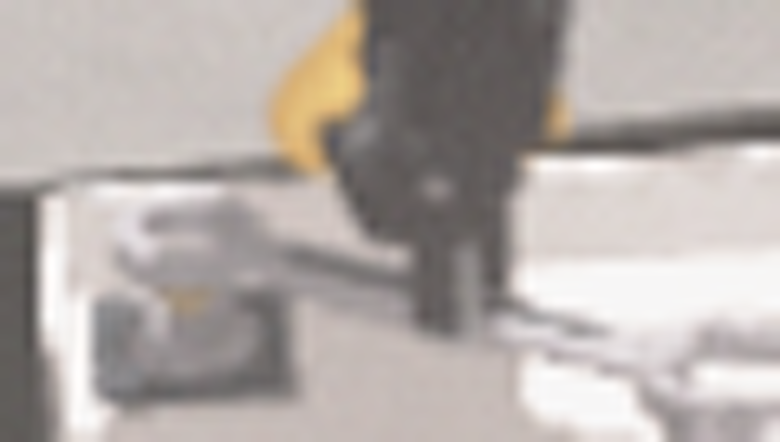

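```bash
cat >> h.py <<'E'
def tgt(nut,az,z,tilt,L=.0977):
    a=np.radians(az);return [nut[0]+L*np.cos(a),nut[1]+L*np.sin(a),z],Rdown(az+90)*Ro.from_euler('x',tilt,degrees=True)
def ringxy(L=.0977):
    p,R,o=cur();y=R.as_matrix()[:,1];d=y[:2]/np.hypot(*y[:2]);f=np.array(o["contact_force"])-[0,0,-4]
    print("ring",p[:2]-L*d,"az",round(np.degrees(np.arctan2(d[1],d[0])),2),"tilt",round(np.degrees(np.arcsin(y[2])),2),"F.d,F.perp,Fz",f[:2]@d,f[:2]@[-d[1],d[0]],f[2])
E
python3 - <<'E'
from h import *
ringxy()
rows([tgt((.4495,.2985),-41,.060,-2.7)],[5])
E
```

```text
ring [0.4511 0.2985] az -36.45 tilt 1.61 F.d,F.perp,Fz -0.14139846150568705 -0.20570615325388494 0.944032381790735
[-1.7, -0.4, 2.2, -0.2, 0.0, 0.9]
[-1.7, -0.4, 2.2, -0.2, 0.0, 0.9]
[-1.7, -0.3, 2.2, -0.2, 0.0, 0.9]
[-1.8, -0.3, 2.2, -0.2, 0.0, 0.9]
[-1.8, -0.3, 2.2, -0.2, 0.0, 0.9]
-
```

Call:
apply_moves([
  [-1.7, -0.4, 2, -0.2, 0, 0.9, 1],
  [-1.7, -0.4, 2, -0.2, 0, 0.9, 1],
  [-1.7, -0.3, 2, -0.2, 0, 0.9, 1],
  [-1.8, -0.3, 2, -0.2, 0, 0.9, 1],
  [-1.8, -0.3, 2, -0.2, 0, 0.9, 1],
  [0, 0, 1.5, 0, 0, 0, 1],
  [0, 0, 1.5, 0, 0, 0, 1],
  [0, 0, 0, 0, 0, 0, 1],
])

```text
t: 26.1
eef_pos: [0.5231, 0.2344, 0.0574]
tool_rot: [0.022, 0.911, 0.412, 0.009]
contact_force: [-0.3, 0.2, -2.9]
gripper_width: 0.212
```

Run:
```python
from h import *
state();ringxy()
```

```text
t 26.1 p [0.5231 0.2344 0.0574] jawaz 48.72 z [ 0.034  -0.0328 -0.9989] F [-0.3199  0.1968 -2.946 ] T [0.2236 0.0453 0.0035] w 18.0 q [-0.1419  0.5864 -0.539   1.9196  0.4975  0.7581 -0.1263]
ring [0.4497 0.2989] az -41.27 tilt 2.7 F.d,F.perp,Fz -0.3702288945209053 -0.06309377526441817 1.0539567598881323
```

Call:
apply_moves([
  [0, 0, 1, 0, 0, 0, 1],
  [0, 0, 1.2, 0, 0, 0, 1],
  [0, 0, 1.2, 0, 0, 0, 1],
  [0, 0, 0, 0, 0, 0, 1],
  [0, 0, 0, 0, 0, 0, 1],
  [0, 0, 0, 0, 0, 0, 1],
  [0, 0, 0, 0, 0, 0, 1],
  [0, 0, 0, 0, 0, 0, 1],
])

```text
t: 27.1
eef_pos: [0.5238, 0.2347, 0.0547]
tool_rot: [0.022, 0.911, 0.412, 0.009]
contact_force: [0.2, -1.3, -0.7]
gripper_width: 0.212
```

Run:
```python
from ov import *
state();ringxy()
p,R,_=cur()
im=snap("side","pics/s17r.png")
overlay("pics/s17r.png","side",p,R,(188,133,218,156),20,"pics/o17.png",3,0,(-.0007,-.0025,0),None)
crop(im,188,133,218,156,20,"pics/s17.png")
```

```text
t 27.1 p [0.5238 0.2347 0.0547] jawaz 48.72 z [ 0.035  -0.0322 -0.9989] F [ 0.1804 -1.2549 -0.675 ] T [0.182  0.3687 0.0721] w 18.0 q [-0.1441  0.5905 -0.5362  1.9201  0.5015  0.7527 -0.1295]
ring [0.4504 0.2992] az -41.27 tilt 2.73 F.d,F.perp,Fz 0.963421624245107 -0.824088883184951 3.3250277151285736
```

View pics/s17.png

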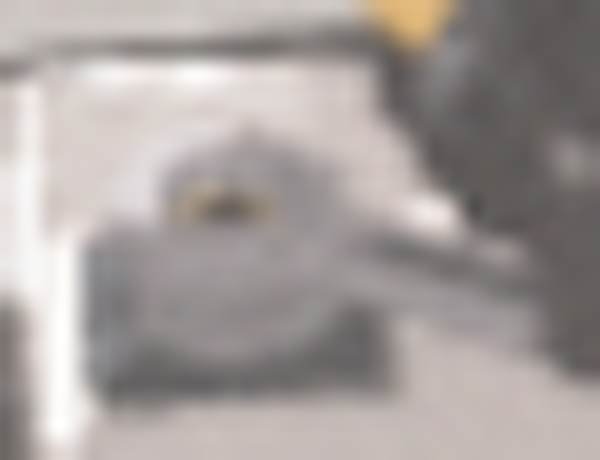

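View pics/o17.png

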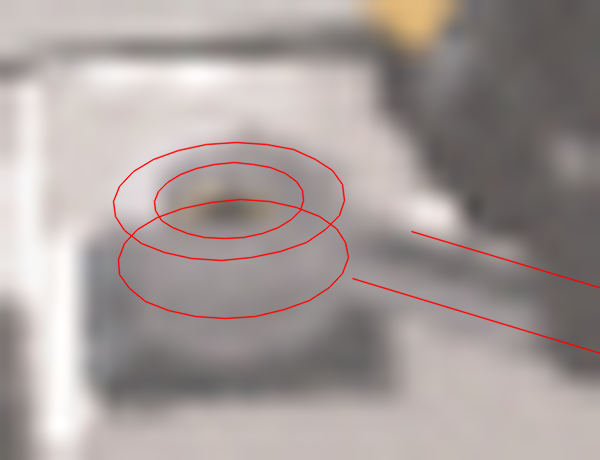

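Call:
apply_moves([
  [2.5, 0, -0.5, 0, 0, -1.5, 1],
  [-0.6, 0.5, 0.8, 0, 0, 0, 1],
  [-0.6, 0.5, 0.8, 0, 0, 0, 1],
  [-0.6, 0.5, 0.8, 0, 0, 0, 1],
  [-0.6, 0.5, 0.8, 0, 0, 0, 1],
  [-0.6, 0.5, 0.8, 0, 0, 0, 1],
  [-0.6, 0.5, 0.8, 0, 0, 0, 1],
  [0, 0, 0, 0, 0, 0, 1],
])

```text
t: 28.15
eef_pos: [0.5257, 0.2363, 0.0516]
tool_rot: [0.019, 0.905, 0.426, 0.011]
contact_force: [-1.1, 3.4, 2.9]
gripper_width: 0.211
```

Run:
```python
from h import *
state();ringxy()
im=snap("side","pics/s18r.png");crop(im,188,133,218,156,20,"pics/s18.png")
```

```text
t 28.15 p [0.5257 0.2363 0.0516] jawaz 50.4 z [ 0.0368 -0.0252 -0.999 ] F [-1.0898  3.4339  2.8972] T [ 1.0121  0.7823 -0.0758] w 17.9 q [-0.1378  0.5982 -0.5423  1.9187  0.509   0.7444 -0.1044]
ring [0.4505 0.2986] az -39.61 tilt 2.55 F.d,F.perp,Fz -3.028774471097073 1.9508380202264324 6.897177529017352
```

View pics/s18.png

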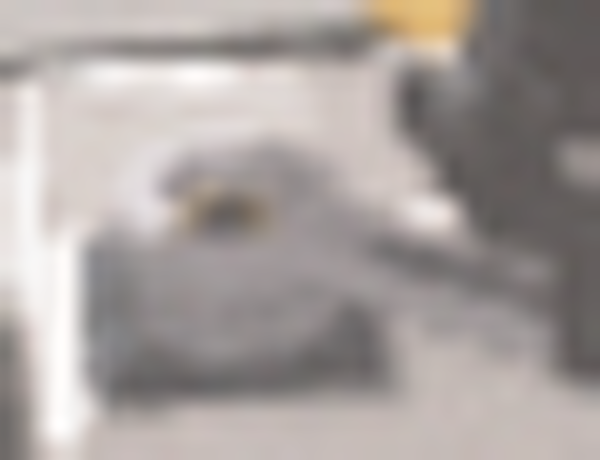

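Call:
apply_moves([
  [-2, -0.5, 0, 0, 0, 1.5, 1],
  [-2.5, -0.2, 0.7, 0, 0, 1.5, 1],
  [-2.5, 0, 0.7, 0, 0, 1.5, 1],
  [-2.5, 0, 0.7, 0, 0, 1.5, 1],
  [-2.5, 0, 0.7, 0, 0, 1.5, 1],
  [-2.5, 0, 0.7, 0, 0, 1.5, 1],
  [-2.5, 0, 0.7, 0, 0, 1.5, 1],
  [0, 0, 0.3, 0, 0, 0, 1],
])

```text
t: 29.2
eef_pos: [0.5126, 0.2228, 0.0478]
tool_rot: [0.019, 0.942, 0.335, 0.013]
contact_force: [-1.3, 0.3, 7.1]
gripper_width: 0.21
```

Run:
```python
from h import *
state();ringxy()
im=snap("side","pics/s19r.png");crop(im,188,133,218,156,20,"pics/s19.png")
```

```text
t 29.2 p [0.5126 0.2228 0.0478] jawaz 39.22 z [ 0.0379 -0.027  -0.9989] F [-1.3254  0.3176  7.1277] T [1.0715 1.1771 0.2763] w 17.9 q [-0.1611  0.5714 -0.4938  1.9646  0.4794  0.7027 -0.2749]
ring [0.4509 0.2986] az -50.82 tilt 2.57 F.d,F.perp,Fz -1.0836170845928048 -0.8266475696697955 11.127712648366764
```

View pics/s19.png

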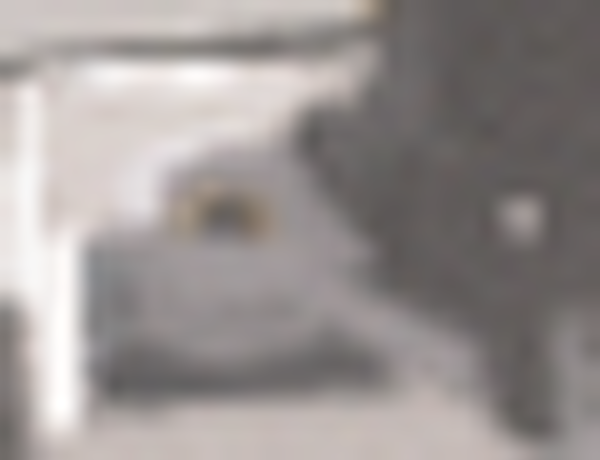

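Run:
```python
from h import *
import scipy.ndimage as nd
f=lambda P:(proj("side",P)-[188,133]+.5)*20-.5
s0=f([.4505,.299,.0595])[0];print("stem pred",s0)
off=np.array([227,218])-s0
ims=[]
for fn in ("s17r","s18r","s19r"):
    im=cv2.imread(f"pics/{fn}.png")[133:156,188:214];im=cv2.resize(im,None,fx=20,fy=20,interpolation=cv2.INTER_CUBIC)
    a=np.linspace(0,2*np.pi,40)
    for zc,col in((.048,(0,0,255)),(.0608,(255,0,0))):
        for r in(.024,.0155):
            q=f(np.c_[.4505+r*np.cos(a),.299+r*np.sin(a),0*a+zc+.007])+off
            cv2.polylines(im,[np.round(q).astype(np.int32)],True,col,1,cv2.LINE_AA)
    ims.append(im)
cv2.imwrite("pics/o19.png",cv2.resize(np.hstack([ims[0],ims[2]]),None,fx=.76,fy=.76))
```

```text
stem pred [233.6689 219.6612]
```

View pics/o19.png

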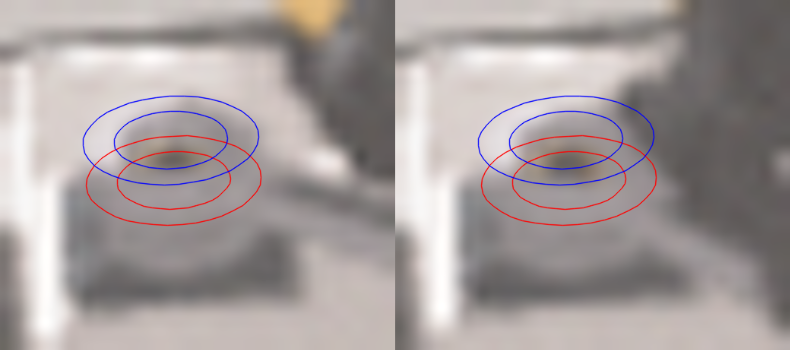

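Run:
```python
from h import *
rows([tgt((.4504,.299),-50.8,.066,-2.57),tgt((.4504,.299),-42,.066,-6.5)],[3,5])
```

```text
[0.1, 0.1, -6.1, 0.0, -0.2, -0.0]
[0.0, 0.1, -6.1, 0.0, -0.2, -0.0]
[0.0, 0.1, -6.1, 0.0, -0.2, -0.0]
-
[3.0, -0.2, -0.0, -0.8, 0.1, -1.8]
[3.0, -0.1, -0.0, -0.8, 0.1, -1.8]
[3.0, -0.0, 0.0, -0.8, 0.1, -1.8]
[3.0, 0.0, 0.0, -0.8, 0.1, -1.8]
[3.0, 0.1, 0.0, -0.8, 0.1, -1.8]
-
```

Call:
apply_moves([
  [0, 0, -6, 0, -0.2, 0, 1],
  [0, 0, -7, 0, -0.2, 0, 1],
  [2, 0, -7, -0.8, -0.1, -1.2, 1],
  [3, 0, 0, -0.8, 0, -1.8, 1],
  [3, 0, 0, -0.8, 0, -1.8, 1],
  [3, 0, 0, -0.8, 0, -1.8, 1],
  [3, 0, 0, -0.8, 0, -1.8, 1],
  [0, 0, 0, 0, 0, 0, 1],
])

```text
t: 30.25
eef_pos: [0.5223, 0.2299, 0.0669]
tool_rot: [0.058, 0.912, 0.406, 0.017]
contact_force: [0.2, 0.1, -2.2]
gripper_width: 0.208
```

Run:
```python
from ov import *
state();ringxy()
p,R,_=cur()
im=snap("side","pics/s20r.png")
print("stem px ref, ring px:")
for k in (3,6,9): print(k,ring_pts(p,R,k,0)[0].mean(0))
for k in (3,6): overlay("pics/s20r.png","side",p,R,(185,122,245,156),13,f"pics/o20_{k}.png",k,0,(-.0007,-.0007,0),(.4504,.299))
```

```text
t 30.25 p [0.5223 0.2299 0.0669] jawaz 48.0 z [ 0.079  -0.0926 -0.9926] F [ 0.1531  0.1195 -2.2212] T [ 0.3268  0.2565 -0.0028] w 17.7 q [-0.2074  0.556  -0.4976  1.9357  0.5517  0.7772 -0.2118]
ring [0.4496 0.2951] az -41.89 tilt 6.93 F.d,F.perp,Fz 0.03412363420737309 0.19119884571608117 1.7788227469041575
stem px ref, ring px:
3 [0.4499 0.2951 0.0706]
6 [0.4501 0.2951 0.0757]
9 [0.4505 0.2949 0.0807]
```

View pics/o20_6.png

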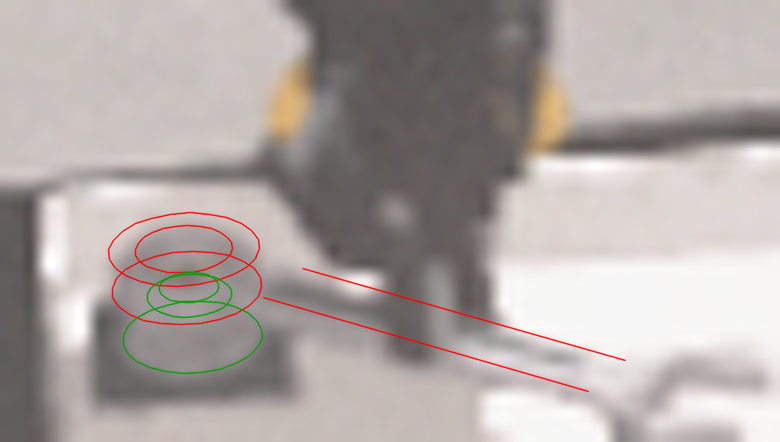

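View pics/o20_3.png

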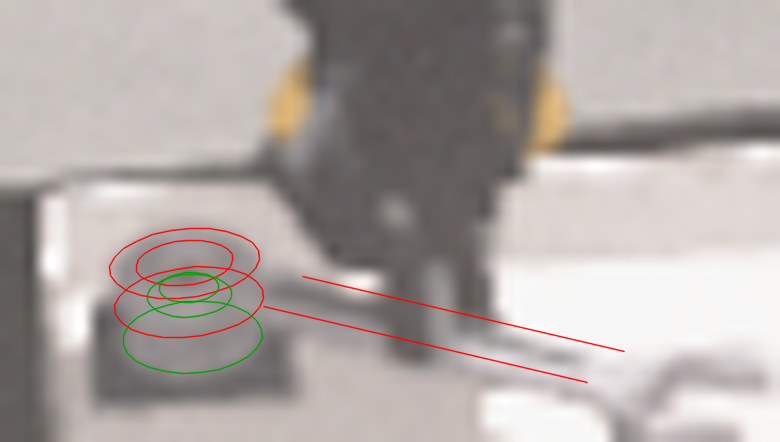

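Run:
```python
from h import *
rows([tgt((.4504,.299),-22,.0625,-4)],[8])
```

```text
[4.6, -1.0, 0.3, 0.3, 0.4, -2.5]
[4.6, -0.8, 0.4, 0.3, 0.4, -2.5]
[4.7, -0.6, 0.4, 0.3, 0.4, -2.5]
[4.7, -0.4, 0.4, 0.3, 0.4, -2.5]
[4.7, -0.2, 0.5, 0.3, 0.4, -2.5]
[4.7, -0.0, 0.5, 0.3, 0.4, -2.5]
[4.7, 0.2, 0.5, 0.3, 0.4, -2.5]
[4.7, 0.4, 0.6, 0.3, 0.4, -2.5]
-
```

Call:
apply_moves([
  [5.3, -1, -0.5, 0.3, 0.4, -2.8, 1],
  [5.3, -0.8, 0.4, 0.3, 0.4, -2.8, 1],
  [5.4, -0.6, 0.4, 0.3, 0.4, -2.8, 1],
  [5.4, -0.4, 0.4, 0.3, 0.4, -2.8, 1],
  [5.4, -0.2, 0.5, 0.3, 0.4, -2.8, 1],
  [5.4, 0, 0.5, 0.3, 0.4, -2.8, 1],
  [4, 0.2, 0.5, 0.3, 0.4, -2.5, 1],
  [0, 0, 0, 0, 0, 0, 1],
])

```text
t: 31.3
eef_pos: [0.54, 0.26, 0.0626]
tool_rot: [0.033, 0.829, 0.557, 0.02]
contact_force: [0.8, 0.2, -3.0]
gripper_width: 0.207
```

Run:
```python
from h import *
state();ringxy()
rows([tgt((.4504,.299),-24,.058,-4)],[3])
```

```text
t 31.3 p [0.54   0.26   0.0626] jawaz 67.81 z [ 0.0707 -0.0322 -0.997 ] F [ 0.7648  0.245  -3.0053] T [ 0.3213  0.0691 -0.142 ] w 17.6 q [-0.1386  0.614  -0.5968  1.8773  0.58    0.785   0.1184]
ring [0.4495 0.2969] az -22.18 tilt 4.45 F.d,F.perp,Fz 0.615751081309697 0.5156177879915901 0.9947040711255002
[-0.3, -0.1, 1.5, 0.2, 0.0, 0.6]
[-0.3, -0.1, 1.5, 0.2, 0.0, 0.6]
[-0.3, -0.1, 1.5, 0.2, 0.0, 0.6]
-
```

Call:
apply_moves([
  [-0.3, -0.1, 1.5, 0.2, 0, 0.6, 1],
  [-0.3, -0.1, 1.5, 0.2, 0, 0.6, 1],
  [-0.3, -0.1, 1.5, 0, 0, 0.6, 1],
  [-1.7, 0, 1, 0, 0, 1, 1],
  [-1.7, 0, 0.5, 0, 0, 1, 1],
  [-1.7, 0, 0.4, 0, 0, 1, 1],
  [0, 0, 0.4, 0, 0, 0, 1],
  [0, 0, 0, 0, 0, 0, 1],
])

```text
t: 32.3
eef_pos: [0.5369, 0.254, 0.0554]
tool_rot: [0.029, 0.854, 0.519, 0.02]
contact_force: [-0.3, 0.6, -3.3]
gripper_width: 0.211
```

Run:
```python
from h import *
state();ringxy()
im=snap("side","pics/s21r.png");crop(im,188,133,218,156,20,"pics/s21.png")
```

```text
t 32.3 p [0.5369 0.254  0.0554] jawaz 62.56 z [ 0.0637 -0.0296 -0.9975] F [-0.3211  0.6139 -3.2862] T [ 0.3357  0.2392 -0.0855] w 17.9 q [-0.1446  0.6144 -0.5742  1.8904  0.5657  0.7637  0.0435]
ring [0.4502 0.2991] az -27.45 tilt 4.02 F.d,F.perp,Fz -0.5679520932813108 0.3967172347005578 0.7137753336368231
```

View pics/s21.png

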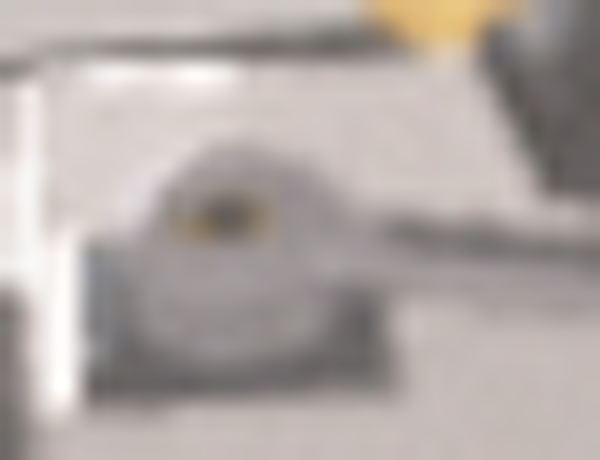

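Almost no force with the ring bottom already below the chamfer, so it has found the flats at about -27°. Lowering it the rest of the way.

Call:
apply_moves([
  [0, -0.1, 2, 0, 0, 0, 1],
  [0, -0.1, 2, 0, 0, 0, 1],
  [0, -0.1, 2, 0, 0, 0, 1],
  [0, -0.1, 2, 0, 0, 0, 1],
  [0, -0.1, 1.5, 0, 0, 0, 1],
  [0, 0, 0, 0, 0, 0, 1],
  [0, 0, 0, 0, 0, 0, 1],
  [0, 0, 0, 0, 0, 0, 1],
])

```text
t: 33.35
eef_pos: [0.5373, 0.2541, 0.0455]
tool_rot: [0.029, 0.854, 0.519, 0.02]
contact_force: [-1.2, 0.5, -1.6]
gripper_width: 0.211
```

Run:
```python
from h import *
state();ringxy()
im=snap("side","pics/s22r.png");crop(im,188,133,218,156,20,"pics/s22.png")
p,R,_=cur();p=np.array(p)
for az in (-40,-55,-70,-85,-98): print(az,np.round(tgt((.4502,.2991),az,.0455,-4)[0],4))
```

```text
t 33.35 p [0.5373 0.2541 0.0455] jawaz 62.57 z [ 0.0639 -0.0296 -0.9975] F [-1.1522  0.5485 -1.6094] T [ 0.3835  0.3689 -0.0643] w 18.0 q [-0.152   0.6283 -0.5646  1.8939  0.5788  0.7477  0.0323]
ring [0.4506 0.2991] az -27.44 tilt 4.03 F.d,F.perp,Fz -1.2753532602297202 -0.04426312086566466 2.390628688484032
-40 [0.525  0.2363 0.0455]
-55 [0.5062 0.2191 0.0455]
-70 [0.4836 0.2073 0.0455]
-85 [0.4587 0.2018 0.0455]
-98 [0.4366 0.2024 0.0455]
```

View pics/s22.png

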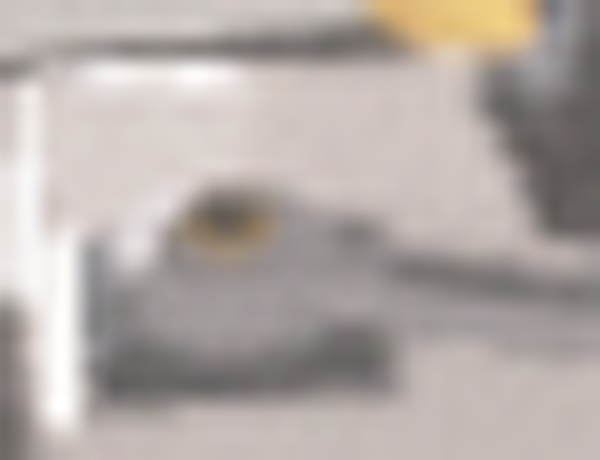

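Seated: the stem at (228,222) stands fully clear of the ring's top face. First stroke, clockwise about the nut.

Call:
apply_moves([
  [-10.2, -0.5, 0, 0, -0.4, 6, 1],
  [-13.6, -1, 0, 0, -0.6, 8, 1],
  [-13.6, -1, 0, 0, -0.6, 8, 1],
  [-13.6, -1, 0, 0, -0.6, 8, 1],
  [-13.6, -1, 0, 0, -0.6, 8, 1],
  [-13.6, -1, 0, 0, -0.6, 8, 1],
  [-10.2, -0.6, 0, 0, -0.4, 6, 1],
  [-5.1, -0.1, 0, 0, -0.2, 3, 1],
])

```text
t: 34.4
eef_pos: [0.4602, 0.2015, 0.0455]
tool_rot: [0.035, 0.998, 0.055, 0.002]
contact_force: [-0.8, 0.9, -2.5]
gripper_width: 0.212
```

Run:
```python
from h import *
state();ringxy()
rows([tgt((.4504,.2991),-95.5,.0455,-4)],[3])
```

```text
t 34.4 p [0.4602 0.2015 0.0455] jawaz 6.28 z [ 0.0087 -0.0705 -0.9975] F [-0.819   0.8608 -2.5171] T [0.4641 0.1511 0.4351] w 18.0 q [-0.2926  0.501  -0.353   2.0702  0.3774  0.6658 -0.8044]
ring [0.4495 0.2987] az -83.72 tilt 4.07 F.d,F.perp,Fz -0.9452579437387479 -0.7199811134627464 1.482943694947969
[-6.3, -0.8, -0.1, 0.0, -0.3, 3.9]
[-6.4, -0.4, -0.0, 0.0, -0.3, 3.9]
[-6.4, 0.1, 0.0, 0.0, -0.3, 3.9]
-
```

Call:
apply_moves([
  [-6.4, -0.7, 0, 0, -0.3, 3.9, 1],
  [-6.4, -0.4, 0, 0, -0.3, 3.9, 1],
  [-6.4, 0.1, 0, 0, -0.3, 3.9, 1],
  [0, 0, 0, 0, 0, 0, 1],
  [4, 0, 0, 0, 0.2, -2.5, 1],
  [4, 0, 0, 0, 0.2, -2.5, 1],
  [0, 0, 0, 0, 0, 0, 1],
  [0, 0, 0, 0, 0, 0, 1],
])

```text
t: 35.4
eef_pos: [0.4488, 0.201, 0.0461]
tool_rot: [0.036, 0.999, -0.001, 0.001]
contact_force: [-1.2, 0.2, -2.9]
gripper_width: 0.207
```

Run:
```python
from h import *
state();ringxy()
im=snap("top","pics/t23r.png");crop(im,150,150,260,245,7,"pics/t23.png")
```

```text
t 35.4 p [0.4488 0.201  0.0461] jawaz -0.07 z [ 0.0021 -0.0721 -0.9974] F [-1.1727  0.1847 -2.9211] T [0.4734 0.1448 0.0751] w 17.6 q [-0.3184  0.4872 -0.3313  2.0899  0.3526  0.6584 -0.9054]
ring [0.449  0.2987] az -90.08 tilt 4.13 F.d,F.perp,Fz -0.18311805424695962 -1.1729211348549982 1.0789262915720124
```

View pics/t23.png

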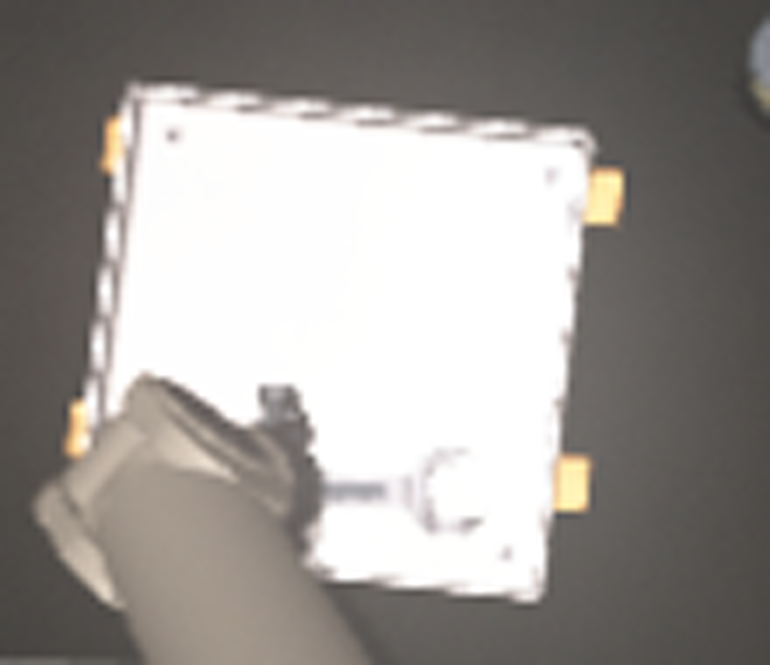

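Call:
apply_moves([
  [0, 0.4, -6, 0, 0, 0, 1],
  [0, 0.6, -9, 0, 0, 0, 1],
  [0, 0.6, -9, 0, 0, 0, 1],
  [8, -0.3, -2, 0, 0.3, -5, 1],
  [13.6, -1, 0, 0, 0.6, -8, 1],
  [13.6, -1, 0, 0, 0.6, -8, 1],
  [13.6, -1, 0, 0, 0.6, -8, 1],
  [13.6, -1, 0, 0, 0.6, -8, 1],
])

```text
t: 36.45
eef_pos: [0.5079, 0.2192, 0.0766]
tool_rot: [0.036, 0.945, 0.326, 0.013]
contact_force: [-0.5, 0.2, -4.2]
gripper_width: 0.21
```

Run:
```python
from h import *
state();ringxy()
rows([tgt((.4503,.2991),-30,.066,-4.03)],[4])
```

```text
t 36.45 p [0.5079 0.2192 0.0766] jawaz 38.07 z [ 0.0478 -0.0603 -0.997 ] F [-0.5279  0.155  -4.2027] T [0.1679 0.0659 0.0003] w 17.9 q [-0.1864  0.5171 -0.4813  1.9625  0.4549  0.7608 -0.2873]
ring [0.4477 0.2961] az -51.93 tilt 4.42 F.d,F.perp,Fz -0.4475624004927112 -0.32004647377816653 -0.20270476606186527
[10.1, -2.1, 2.5, 0.1, 0.4, -5.5]
[10.2, -1.2, 2.6, 0.1, 0.4, -5.5]
[10.3, -0.2, 2.7, 0.1, 0.4, -5.5]
[10.2, 0.8, 2.7, 0.1, 0.4, -5.5]
-
```

Call:
apply_moves([
  [10, -2, 2, 0.1, 0.4, -5.5, 1],
  [10, -1.2, 2.6, 0.1, 0.4, -5.5, 1],
  [10, -0.2, 2.7, 0.1, 0.4, -5.5, 1],
  [5, 0.3, 2.5, 0.1, 0.3, -3, 1],
  [2, 0.3, 1, 0, 0, -1.5, 1],
  [0, 0, 0, 0, 0, 0, 1],
  [0, 0, 0, 0, 0, 0, 1],
  [0, 0, 0, 0, 0, 0, 1],
])

```text
t: 37.45
eef_pos: [0.5343, 0.245, 0.0686]
tool_rot: [0.033, 0.867, 0.497, 0.017]
contact_force: [-0.1, 0.7, -3.8]
gripper_width: 0.208
```

Run:
```python
from h import *
state();ringxy()
rows([tgt((.4503,.2991),-30,.0585,-4.03)],[4])
```

```text
t 37.45 p [0.5343 0.245  0.0686] jawaz 59.58 z [ 0.0615 -0.0396 -0.9973] F [-0.0624  0.73   -3.8341] T [ 0.1294  0.1425 -0.0174] w 17.7 q [-0.1474  0.5837 -0.5579  1.896   0.531   0.7802  0.0263]
ring [0.45   0.2945] az -30.41 tilt 4.19 F.d,F.perp,Fz -0.42330299951310835 0.5980400069834636 0.16588361142788255
[1.2, -0.7, 2.5, 0.0, 0.1, -0.1]
[1.2, -0.7, 2.5, 0.0, 0.1, -0.1]
[1.2, -0.7, 2.5, 0.0, 0.1, -0.1]
[1.2, -0.7, 2.5, 0.0, 0.1, -0.1]
-
```

Call:
apply_moves([
  [1.3, -0.8, 1.5, 0, 0.1, -0.1, 1],
  [1.3, -0.8, 1.5, 0, 0.1, -0.1, 1],
  [1.3, -0.8, 1.5, 0, 0, -0.1, 1],
  [0.9, -0.5, 1.5, 0, 0, 0, 1],
  [0, 0, 1.5, 0, 0, 0, 1],
  [0, 0, 0, 0, 0, 0, 1],
  [0, 0, 0, 0, 0, 0, 1],
  [0, 0, 0, 0, 0, 0, 1],
])

```text
t: 38.45
eef_pos: [0.5345, 0.2507, 0.0602]
tool_rot: [0.032, 0.866, 0.499, 0.018]
contact_force: [-0.7, 0.3, -4.5]
gripper_width: 0.206
```

Run:
```python
from h import *
state();ringxy()
rows([tgt((.4503,.2991),-30,.0555,-4.03)],[4])
```

```text
t 38.45 p [0.5345 0.2507 0.0602] jawaz 59.9 z [ 0.0632 -0.0367 -0.9973] F [-0.6866  0.2925 -4.4881] T [ 0.1107  0.1116 -0.0218] w 17.5 q [-0.16    0.598  -0.5522  1.8955  0.5432  0.7662  0.0144]
ring [0.45   0.2996] az -30.1 tilt 4.19 F.d,F.perp,Fz -0.7406900538931052 -0.09126051585201345 -0.48813645228093705
[-0.0, 0.1, 1.2, 0.0, 0.0, -0.0]
[-0.0, 0.1, 1.2, 0.0, 0.0, -0.0]
[-0.0, 0.1, 1.2, 0.0, 0.0, -0.0]
[-0.0, 0.1, 1.2, 0.0, 0.0, -0.0]
-
```

Call:
apply_moves([
  [0, 0, 1.6, 0, 0, 0, 1],
  [0, 0, 1.6, 0, 0, 0, 1],
  [0, 0, 1.6, 0, 0, 0, 1],
  [0, 0, 1.2, 0, 0, 0, 1],
  [0, 0, 0.8, 0, 0, 0, 1],
  [0, 0, 0, 0, 0, 0, 1],
  [0, 0, 0, 0, 0, 0, 1],
  [0, 0, 0, 0, 0, 0, 1],
])

```text
t: 39.45
eef_pos: [0.535, 0.2504, 0.053]
tool_rot: [0.032, 0.866, 0.499, 0.018]
contact_force: [0.4, -1.1, -4.1]
gripper_width: 0.211
```

Run:
```python
from h import *
state();ringxy()
```

```text
t 39.45 p [0.535  0.2504 0.053 ] jawaz 59.9 z [ 0.0633 -0.0367 -0.9973] F [ 0.3985 -1.0507 -4.1026] T [0.0704 0.1193 0.0049] w 17.9 q [-0.1646  0.6083 -0.5453  1.898   0.5527  0.7544  0.0069]
ring [0.4505 0.2994] az -30.1 tilt 4.2 F.d,F.perp,Fz 0.8717137912062862 -0.709191702681512 -0.10260634140392177
```

No upward force at 53 mm, so the ring is over the hexagon. Lowering it fully.

Call:
apply_moves([
  [0, -0.1, 2, 0, 0, 0, 1],
  [0, -0.1, 2, 0, 0, 0, 1],
  [0, -0.1, 2, 0, 0, 0, 1],
  [0, -0.1, 1.5, 0, 0, 0, 1],
  [0, 0, 0, 0, 0, 0, 1],
  [0, 0, 0, 0, 0, 0, 1],
  [-5.1, 0, 0, 0, -0.2, 3, 1],
  [-8.5, -0.4, 0, 0, -0.4, 5, 1],
])

```text
t: 40.45
eef_pos: [0.5275, 0.2395, 0.0455]
tool_rot: [0.033, 0.899, 0.436, 0.016]
contact_force: [0.2, -0.1, -1.4]
gripper_width: 0.211
```

Run:
```python
from h import *
state();ringxy()
im=snap("side","pics/s24r.png");crop(im,188,133,218,156,20,"pics/s24.png")
```

```text
t 40.45 p [0.5275 0.2395 0.0455] jawaz 51.75 z [ 0.0576 -0.0448 -0.9973] F [ 0.1815 -0.0619 -1.4038] T [0.1371 0.346  0.3504] w 17.9 q [-0.1841  0.6004 -0.5061  1.9237  0.5357  0.7297 -0.1193]
ring [0.4508 0.3   ] az -38.25 tilt 4.18 F.d,F.perp,Fz 0.18090606067673365 0.06373461176362667 2.596222491321903
```

View pics/s24.png

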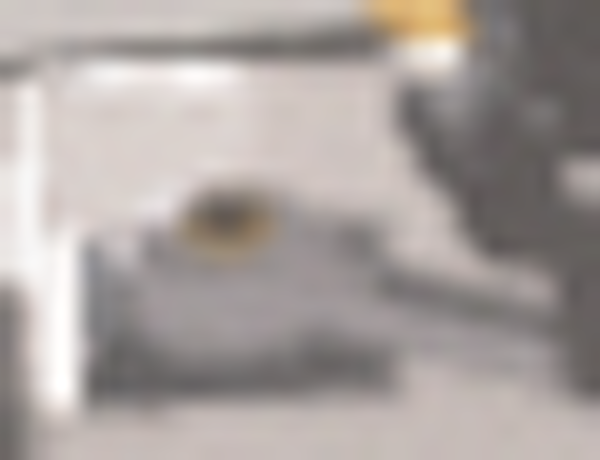

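Call:
apply_moves([
  [-13.6, -1, 0, 0, -0.6, 8, 1],
  [-13.6, -1, 0, 0, -0.6, 8, 1],
  [-11.9, -0.8, 0, 0, -0.5, 7, 1],
  [-8.5, -0.4, 0, 0, -0.4, 5, 1],
  [-5.1, -0.2, 0, 0, -0.2, 3, 1],
  [-5.1, -0.2, 0, 0, -0.2, 3, 1],
  [-5.1, -0.2, 0, 0, -0.2, 3, 1],
  [-5.1, -0.2, 0, 0, -0.2, 3, 1],
])

```text
t: 41.5
eef_pos: [0.4688, 0.203, 0.0459]
tool_rot: [0.038, 0.994, 0.098, 0.005]
contact_force: [-0.3, -1.9, -3.3]
gripper_width: 0.207
```

Run:
```python
from h import *
state();ringxy()
```

```text
t 41.5 p [0.4688 0.203  0.0459] jawaz 11.26 z [ 0.0167 -0.0749 -0.9971] F [-0.2717 -1.9049 -3.2722] T [0.1201 0.1645 0.4134] w 17.6 q [-0.2925  0.5084 -0.3527  2.0547  0.3916  0.6726 -0.7254]
ring [0.4497 0.2988] az -78.74 tilt 4.4 F.d,F.perp,Fz 1.8152375211076641 -0.6383087192731758 0.727774588952772
```

Call:
apply_moves([
  [-3.7, -0.1, 0, 0, -0.2, 2.2, 1],
  [-3.7, -0.1, 0, 0, -0.2, 2.2, 1],
  [-3.7, -0.1, 0, 0, -0.2, 2.2, 1],
  [-3.7, -0.1, 0, 0, -0.2, 2.2, 1],
  [-3.7, 0, 0, 0, -0.2, 2.2, 1],
  [-3.7, 0, 0, 0, -0.1, 2.2, 1],
  [-3.7, 0, 0, 0, -0.1, 2.2, 1],
  [-2, 0, 0, 0, 0, 1, 1],
])

```text
t: 42.5
eef_pos: [0.4413, 0.2012, 0.0464]
tool_rot: [0.039, 0.998, -0.05, 0.001]
contact_force: [3.6, -3.4, -3.4]
gripper_width: 0.209
```

Run:
```python
from h import *
state();ringxy()
```

```text
t 42.5 p [0.4413 0.2012 0.0464] jawaz -5.74 z [-0.0012 -0.0774 -0.997 ] F [ 3.5752 -3.3789 -3.398 ] T [-0.3777 -0.7123  1.3593] w 17.8 q [-0.3589  0.4767 -0.2933  2.103   0.3253  0.6521 -0.9911]
ring [0.4511 0.2984] az -95.77 tilt 4.42 F.d,F.perp,Fz 3.0025912003804454 3.896618169222688 0.6020301852703183
```

Run:
```python
from h import *
im=snap("top","pics/t25r.png");crop(im,190,185,245,245,10,"pics/t25.png")
im=snap("side","pics/s25r.png");crop(im,185,130,245,180,12,"pics/s25.png")
```

```text
(no output)
```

View pics/t25.png

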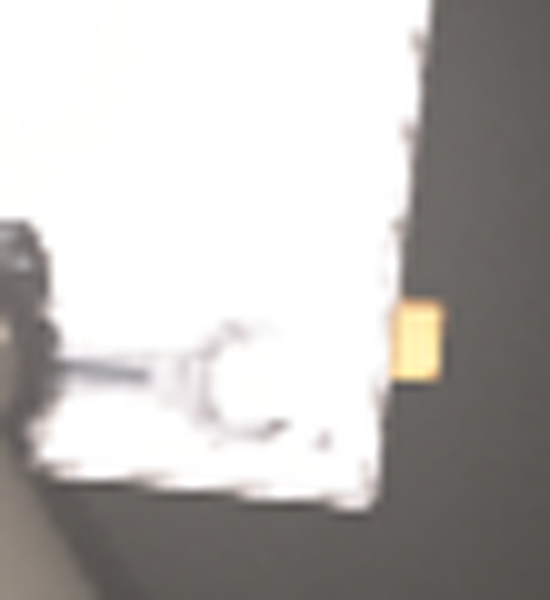

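View pics/s25.png

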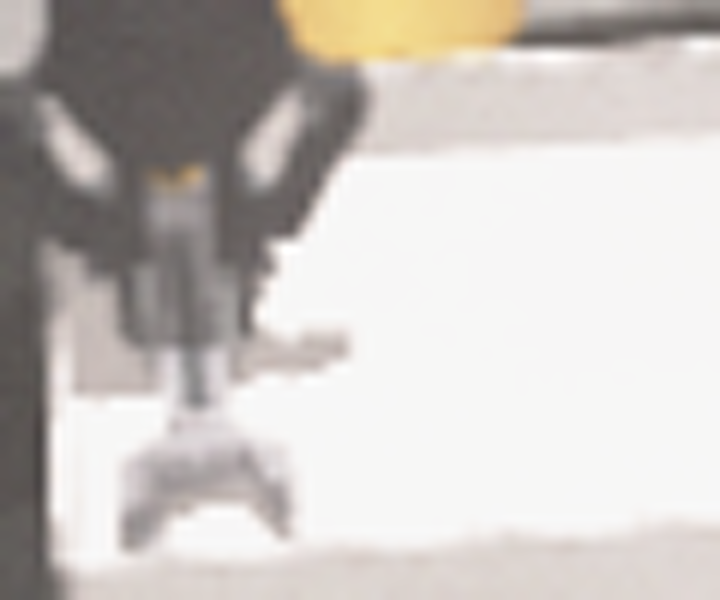

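Call:
apply_moves([
  [-4, 0, 0, 0, -0.1, 2.2, 1],
  [-4, 0, 0, 0, -0.1, 2.2, 1],
  [-4, 0, 0, 0, -0.1, 2.2, 1],
  [-4, 0, 0, 0, -0.1, 2.2, 1],
  [0, 0, 0, 0, 0, 0, 1],
  [0, 0, 0, 0, 0, 0, 1],
  [0, 0, 0, 0, 0, 0, 1],
  [0, 0, 0, 0, 0, 0, 1],
])

```text
t: 43.6
eef_pos: [0.4336, 0.202, 0.0467]
tool_rot: [0.039, 0.993, -0.112, 0.009]
contact_force: [3.6, -4.6, -3.1]
gripper_width: 0.213
```

Run:
```python
from h import *
state();ringxy()
im=snap("side","pics/s26r.png");crop(im,185,130,245,180,12,"pics/s26.png")
```

```text
t 43.6 p [0.4336 0.202  0.0467] jawaz -12.86 z [ 0.0087 -0.0804 -0.9967] F [ 3.6277 -4.6306 -3.115 ] T [-0.658  -0.4464  2.9646] w 18.1 q [-0.4022  0.4621 -0.2584  2.125   0.3146  0.6329 -1.1226]
ring [0.4555 0.2972] az -102.97 tilt 4.38 F.d,F.perp,Fz 3.698005477266872 4.574671027885812 0.8849828172037988
```

View pics/s26.png

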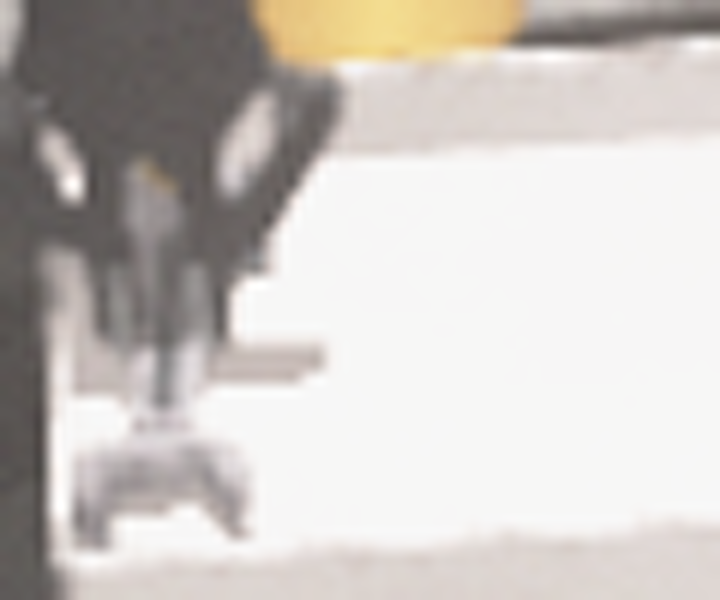

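Call:
apply_moves([
  [6, 0, 0, 0, 0.2, -4, 1],
  [9, 0, 0, 0, 0.3, -5, 1],
  [6, 0, 0, 0, 0.2, -3, 1],
  [0, 0, 0, 0, 0, 0, 1],
  [-3.4, 0, 0, 0, -0.1, 2, 1],
  [-3.4, 0, 0, 0, -0.1, 2, 1],
  [-1, 0, 0, 0, 0, 0.5, 1],
  [0, 0, 0, 0, 0, 0, 1],
])

```text
t: 44.65
eef_pos: [0.4382, 0.2014, 0.0462]
tool_rot: [0.04, 0.998, -0.055, 0.004]
contact_force: [1.0, -2.4, -1.4]
gripper_width: 0.206
```

Run:
```python
from h import *
state();ringxy()
im=snap("side","pics/s27r.png");crop(im,185,130,245,180,12,"pics/s27.png")
```

```text
t 44.65 p [0.4382 0.2014 0.0462] jawaz -6.25 z [ 0.0037 -0.0796 -0.9968] F [ 0.9854 -2.3522 -1.3745] T [-0.1517 -0.1915  0.417 ] w 17.5 q [-0.3699  0.4721 -0.2879  2.112   0.3297  0.6454 -1.0114]
ring [0.4489 0.2985] az -96.31 tilt 4.52 F.d,F.perp,Fz 2.229751684991282 1.2378614072984773 2.625545991412067
```

View pics/s27.png

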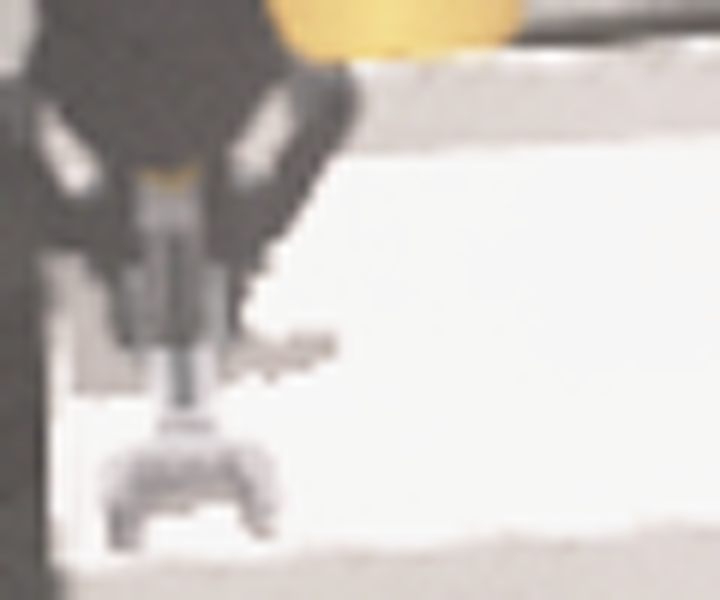

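Call:
apply_moves([
  [-1.7, 0, 0, 0, 0, 1, 1],
  [-1.7, 0, 0, 0, 0, 1, 1],
  [0, 0, 0, 0, 0, 0, 1],
  [0, 0, 0, 0, 0, 0, 1],
  [0, 0, 0, 0, 0, 0, 1],
  [0, 0, 0, 0, 0, 0, 1],
  [0, 0, 0, 0, 0, 0, 1],
  [0, 0, 0, 0, 0, 0, 1],
])

```text
t: 45.7
eef_pos: [0.436, 0.2016, 0.0463]
tool_rot: [0.04, 0.997, -0.072, 0.006]
contact_force: [3.0, -2.8, -1.0]
gripper_width: 0.208
```

Run:
```python
from h import *
state();ringxy()
im=snap("side","pics/s28r.png");crop(im,185,130,245,180,12,"pics/s28.png")
```

```text
t 45.7 p [0.436  0.2016 0.0463] jawaz -8.2 z [ 0.0062 -0.0799 -0.9968] F [ 3.0312 -2.815  -1.0149] T [-0.2523 -0.4235  0.904 ] w 17.7 q [-0.3809  0.4681 -0.2789  2.1181  0.3264  0.6398 -1.0469]
ring [0.4501 0.2983] az -98.28 tilt 4.48 F.d,F.perp,Fz 2.349337090391726 3.4049301069656885 2.9851065838491695
```

View pics/s28.png

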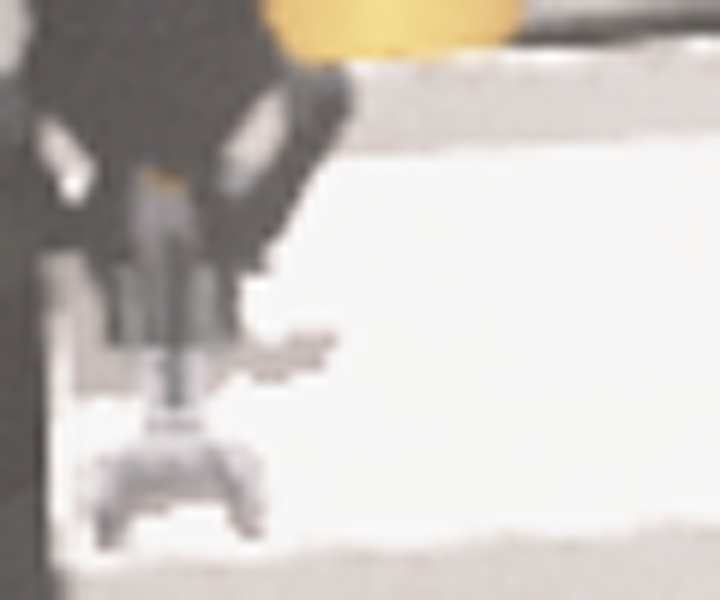

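Torque at the nut is about 1.2 N m with the open end still clear of the wall by about 5 mm (crop (95,540) against the wall at 75). That is well over the 0.35 N m turning torque, so the nut is firm. Easing back and lifting out.

Call:
apply_moves([
  [6, 0, 0, 0, 0.2, -3.5, 1],
  [4, 0, 0, 0, 0.2, -2.5, 1],
  [0, 0, 0, 0, 0, 0, 1],
  [0, 0.4, -6, 0, 0, 0, 1],
  [0, 0.6, -9, 0, 0, 0, 1],
  [0, 0.8, -12, 0, 0, 0, 1],
  [0, 1, -15, 0, 0, 0, 1],
  [0, 1, -15, 0, 0, 0, 1],
])

```text
t: 46.75
eef_pos: [0.441, 0.2085, 0.1]
tool_rot: [0.034, 0.999, -0.023, 0.003]
contact_force: [-0.2, -0.2, -3.8]
gripper_width: 0.198
```

Run:
```python
from h import *
state();ringxy()
p,R,_=cur()
mid=tgt((0,0),-75,0,-4)[1]
rows([([.45,.16,.125],Rdown(13)*Ro.from_euler('x',-4,degrees=True)),([.48,-.13,.125],Rdown(45)*Ro.from_euler('x',-3.5,degrees=True)),([.48,-.13,.02],Rdown(45)*Ro.from_euler('x',-3.5,degrees=True))],[2,8,5])
```

```text
t 46.75 p [0.441  0.2085 0.1   ] jawaz -2.57 z [ 0.0051 -0.0679 -0.9977] F [-0.1826 -0.2451 -3.7648] T [ 0.2197 -0.0182  0.029 ] w 16.8 q [-0.3224  0.3886 -0.3448  2.0731  0.2723  0.7567 -0.8945]
ring [0.4454 0.3061] az -92.6 tilt 3.87 F.d,F.perp,Fz 0.25310697505966284 -0.17133345269191502 0.23518907553482737
[5.7, 24.8, -10.8, -0.0, 0.3, -7.8]
[2.3, 25.4, -10.8, -0.0, 0.3, -7.8]
-
[-4.5, 36.1, 2.5, 0.1, 0.3, -4.0]
[-7.0, 35.7, 2.5, 0.1, 0.3, -4.0]
[-9.5, 35.1, 2.4, 0.1, 0.3, -4.0]
[-11.9, 34.4, 2.3, 0.1, 0.3, -4.0]
[-14.3, 33.5, 2.2, 0.1, 0.3, -4.0]
[-16.6, 32.4, 2.1, 0.1, 0.3, -4.0]
[-18.8, 31.1, 2.0, 0.1, 0.3, -4.0]
[-21.0, 29.8, 1.9, 0.1, 0.3, -4.0]
-
[0.0, -1.3, 21.0, 0.0, 0.0, 0.0]
[0.0, -1.3, 21.0, 0.0, 0.0, 0.0]
[0.0, -1.3, 21.0, 0.0, 0.0, 0.0]
[0.0, -1.3, 21.0, 0.0, 0.0, 0.0]
[0.0, -1.3, 21.0, 0.0, 0.0, 0.0]
-
```

Ring off the nut and above the rim. Taking a quick look at the nut while it's free, then moving out.

Call:
apply_moves([
  [4, 20, -13, 0, 0.3, -7, 1],
  [2, 25, -11, 0, 0.3, -7.8, 1],
  [-4.5, 36, 2, 0.1, 0.3, -4, 1],
  [-7, 36, 2, 0.1, 0.3, -4, 1],
  [-9.5, 35, 2, 0.1, 0.3, -4, 1],
  [-12, 34, 2, 0.1, 0.3, -4, 1],
  [-14, 33, 2, 0.1, 0.3, -4, 1],
  [-16, 32, 2, 0.1, 0.3, -4, 1],
])

```text
t: 47.75
eef_pos: [0.466, -0.0507, 0.1308]
tool_rot: [0.024, 0.945, 0.325, 0.011]
contact_force: [0.0, -0.7, -4.3]
gripper_width: 0.196
```

Run:
```python
from h import *
state()
snap("top","pics/t29r.png");snap("side","pics/s29r.png")
T=Rdown(45)*Ro.from_euler('x',-3.5,degrees=True)
rows([([.48,-.13,.10],T),([.48,-.13,.012],T)],[4,4])
```

```text
t 47.75 p [ 0.466  -0.0507  0.1308] jawaz 37.94 z [ 0.0361 -0.0393 -0.9986] F [ 0.0276 -0.7462 -4.3114] T [ 0.093  -0.0157  0.0109] w 16.7 q [ 0.2957  0.285  -0.4014  2.1362  0.2317  0.7226  0.4001]
[-8.7, 16.8, 8.5, -0.1, 0.1, -1.9]
[-9.3, 16.4, 8.5, -0.1, 0.1, -1.9]
[-9.8, 16.1, 8.6, -0.1, 0.1, -1.9]
[-10.3, 15.8, 8.6, -0.1, 0.1, -1.9]
-
[0.0, -1.3, 22.0, 0.0, 0.0, 0.0]
[0.0, -1.3, 22.0, 0.0, 0.0, 0.0]
[0.0, -1.3, 22.0, 0.0, 0.0, 0.0]
[0.0, -1.3, 22.0, 0.0, 0.0, 0.0]
-
```

Call:
apply_moves([
  [-8, 15, 6, 0, 0.1, -1.9, 1],
  [-9, 16, 8, 0, 0.1, -1.9, 1],
  [-10, 16, 8, 0, 0.1, -1.9, 1],
  [-7, 11, 8, 0, 0.1, -1.9, 1],
  [-2, 3, 20, 0, 0, 0, 1],
  [0, -1, 22, 0, 0, 0, 1],
  [0, -1, 22, 0, 0, 0, 1],
  [0, -1, 14, 0, 0, 0, 1],
])

```text
t: 48.85
eef_pos: [0.4774, -0.1217, 0.0248]
tool_rot: [0.022, 0.923, 0.383, 0.011]
contact_force: [0.7, -1.4, -2.7]
gripper_width: 0.199
```

Run:
```python
from h import *
state()
im=snap("side","pics/s30r.png");crop(im,180,130,310,250,5,"pics/s30.png")
```

```text
t 48.85 p [ 0.4774 -0.1217  0.0248] jawaz 45.05 z [ 0.0372 -0.0329 -0.9988] F [ 0.6564 -1.406  -2.718 ] T [-0.0138  0.0371  0.026 ] w 16.9 q [ 0.3598  0.4978 -0.3102  2.1504  0.3717  0.5024  0.5488]
```

View pics/s30.png

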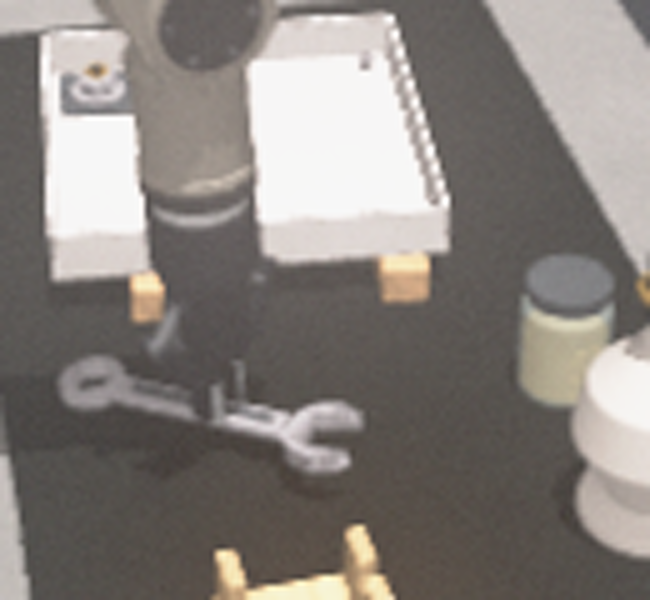

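Call:
apply_moves([
  [0, -0.3, 6, 0, 0, 0, 1],
  [0, -0.3, 5, 0, 0, 0, 1],
  [0, -0.2, 4, 0, 0, 0, 1],
  [0, 0, 2, 0, 0, 0, 1],
  [0, 0, 1, 0, 0, 0, 1],
  [0, 0, 0, 0, 0, 0, 1],
  [0, 0, 0, 0, 0, 0, 1],
  [0, 0, 0, 0, 0, 0, 1],
])

```text
t: 49.9
eef_pos: [0.4784, -0.1219, 0.0094]
tool_rot: [0.024, 0.923, 0.383, 0.011]
contact_force: [-0.5, -0.5, 4.1]
gripper_width: 0.198
```

Run:
```python
from h import *
state()
```

```text
t 49.9 p [ 0.4784 -0.1219  0.0094] jawaz 45.04 z [ 0.0379 -0.036  -0.9986] F [-0.4604 -0.4829  4.0647] T [0.2049 0.9677 0.122 ] w 16.8 q [ 0.3383  0.5262 -0.2873  2.1546  0.396   0.4689  0.5238]
```

Call:
apply_moves([
  [0, 0, -1, 0, 0, 0, 0.6],
  [0, 0, 0, 0, 0, 0, 0.3],
  [0, 0, 0, 0, 0, 0, 0],
  [0, 0, 0, 0, 0, 0, 0],
  [0, 0, -6, 0, 0, 0, 0],
  [0, 1, -15, 0, 0, 0, 0],
  [0, 2, -25, 0, 0, 0, 0],
  [0, 2, -30, 0, 0, 0, 0],
])

```text
t: 50.9
eef_pos: [0.4788, -0.1216, 0.089]
tool_rot: [0.023, 0.923, 0.383, 0.011]
contact_force: [0.5, 0.6, 0.4]
gripper_width: 0.496
```

Run:
```python
from h import *
state()
im=snap("side","pics/s31r.png");crop(im,180,130,310,250,5,"pics/s31.png")
```

```text
t 50.9 p [ 0.4788 -0.1216  0.089 ] jawaz 45.09 z [ 0.0372 -0.0339 -0.9987] F [0.541  0.5946 0.3631] T [0.0346 0.0134 0.0398] w 42.2 q [ 0.4184  0.3878 -0.3764  2.115   0.2869  0.6435  0.6289]
```

View pics/s31.png

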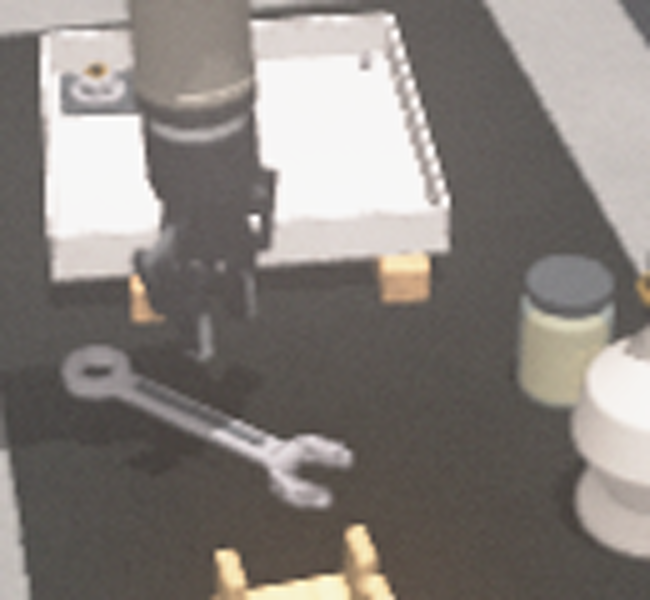

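Call:
apply_moves([
  [0, 0, -25, 0, 0, 0, 0],
  [0, 0, -30, 0, 0, 0, 0],
  [0, 0, -30, 0, 0, 0, 0],
  [0, 0, -10, 0, 0, 0, 0],
  [0, 0, 0, 0, 0, 0, 0],
  [0, 0, 0, 0, 0, 0, 0],
  [0, 0, 0, 0, 0, 0, 0],
  [0, 0, 0, 0, 0, 0, 0],
])

```text
t: 51.95
eef_pos: [0.4758, -0.1185, 0.1928]
tool_rot: [0.025, 0.923, 0.383, 0.014]
contact_force: [-0.5, -0.4, -0.0]
gripper_width: 0.502
```

Run:
```python
from h import *
state()
s=snap("side","pics/s32r.png");crop(s,180,130,310,250,5,"pics/s32.png")
t=snap("top","pics/t32r.png");crop(t,140,135,350,260,3.7,"pics/t32.png")
# bystanders: change between first and last images
for n,a,b in(("side","pics/side0_raw.png","pics/s32r.png"),("top","pics/top0_raw.png","pics/t32r.png")):
    d=np.abs(cv2.imread(a).astype(int)-cv2.imread(b)).max(2)
    boxes=[("lamp",.7493,-.2533,.1),("jar",.7384,-.1116,.05),("cup",.5534,.4845,.03),("small",.498,-.392,.045)]
    for nm,x,y,z in boxes:
        u,v=proj(n,[x,y,z])[0].astype(int);print(n,nm,(u,v),d[v-8:v+9,u-8:u+9].mean().round(1))
```

```text
t 51.95 p [ 0.4758 -0.1185  0.1928] jawaz 45.09 z [ 0.0444 -0.0358 -0.9984] F [-0.5484 -0.4027 -0.0156] T [ 0.0787  0.0411 -0.0196] w 42.7 q [ 0.4767  0.223  -0.4312  2.0405  0.1666  0.8581  0.7373]
side lamp (np.int64(311), np.int64(207)) 1.4
side jar (np.int64(294), np.int64(194)) 2.9
side cup (np.int64(216), np.int64(126)) 110.8
side small (np.int64(245), np.int64(262)) 6.6
top lamp (np.int64(296), np.int64(153)) 3.4
top jar (np.int64(264), np.int64(157)) 3.1
top cup (np.int64(133), np.int64(195)) 4.2
top small (np.int64(324), np.int64(210)) 4.1
```

View pics/s32.png

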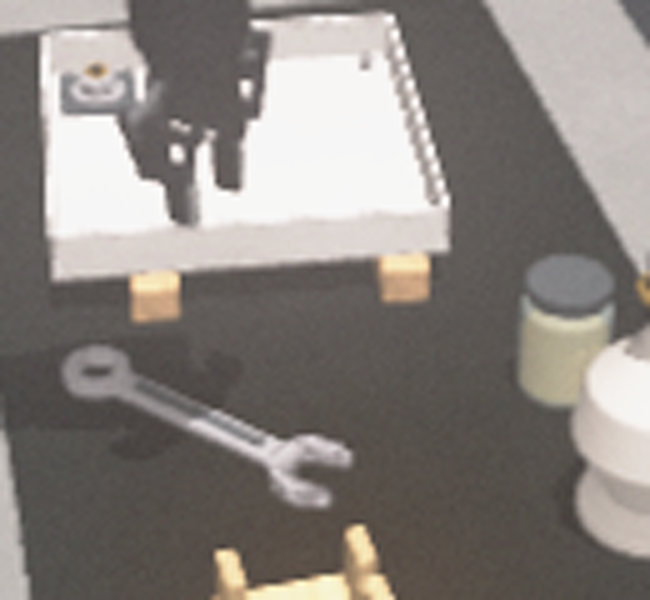

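View pics/t32.png

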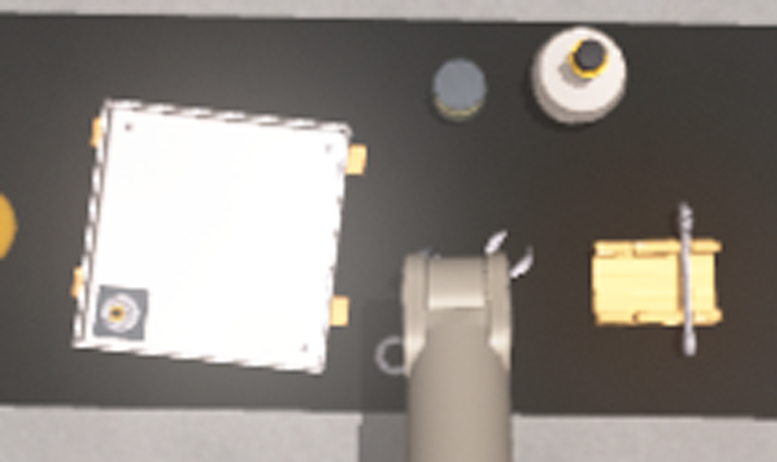

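```bash
python3 -c "
from station import bot
print(bot.hand_in())"
```

```text
the job is handed in; nothing more can be done
None
```

I tightened the nut with the large wrench in two strokes and handed the job in at about 52 s, with the wrench lying flat on the bench beside the foot. I can't read the nut's angle directly, so "tight" rests on the torque I felt.

- **Wrench:** I took it from the rack, laid it flat, let go, and picked it up again across its width. The ring then went on the nut at about -27°, was turned to about -96°, lifted off, reseated at -30°, and turned again until it came up firm.
- **Seating trouble:** The first tries failed because my camera estimates put the nut about 3 mm off in y and about 14° off in yaw. I found the right position by feel. During this the wrench tipped a few degrees in the grip, so I tilted the tool to make up for it.
- **Nut tight:** At the end the torque on the nut was about 1.2 N m with the arm still. That is well above the 0.35 N m it takes to turn, and the wrench's open end was still about 5 mm from the wall. The nut turned about 122° in all, within the 107–133° expected.
- **Check that disagreed:** An earlier harder push moved the open end right up to the wall, so the torque reading from that push doesn't count. On the next re-test the torque was at first only 0.42 N m, then rose to 0.9 N m at the wrist (the 1.2 N m above, worked out at the nut) as I turned 2° further. The wrench may have slipped slightly in the grip in between.
- **End state:** The last pictures show the wrench flat and released, with nothing touching the gripper. The lamp, jar and small wrench look unchanged in both views. The brass cup looks unchanged from above; the arm hid it in the side view.

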